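Load horn modules into the flange rail, close the row up and pin it

TASK

With the end clamp slid back out of the way, set all the horn modules from the blue mat into the groove of the flange's rail, pin-hole end over the slots; then slide the clamp up against them so that they close into one row with no gaps: the first flush against the red end stop, each of the others flush against its neighbour, the clamp against the last. Then lock every module with an orange locating pin from the rack, pushed down through the hole in its foot until the collar sits on the foot, and leave the other things on the bench where they are.

Things in the scene. Friction and masses are not known exactly. Their poses are not given: they have to be found in the camera images.
- flange: Round aluminium flange, 284 mm across, 8 mm thick, fixed to the bench; origin at the centre of its underside. On it is a straight groove along y, 76 mm wide (84 mm at its bevelled mouth): floor 22 mm above the bench, walls 8 mm high, 12 mm thick, closed at its +y end by a red stop 12 mm high, open at its -y end, 238 mm long. x across the groove, z up.
- rail_stop (a point): Point on the groove floor, on the groove's centre line, at the face of the red end stop. x points across the groove (away from the robot at zero yaw), y along the groove towards the stop, z up; modules lie in -y from here.
- clamp (a joint): Sliding end clamp: an aluminium block 24 mm long (y) that spans the groove and slides along it, held by about 2.5 N of friction. Travel in m: 0 with its face 130 mm from the stop, 0.084 with its face 214 mm from the stop (fully back). It starts in the way of loading and can be pushed or pulled by its knob.
- clamp_knob (a point): Middle of the clamp's upright round black knob, 18 mm in diameter, from 38 to 71 mm above the bench (the point is at 57 mm), on the groove's centre line, 12 mm behind (-y of) the clamp's face that meets the last module. Axes as the flange.
- slot1 (a point): Mouth centre of the first of four pin slots in the groove floor, each 16 mm (x) by 17 mm (y) and 14 mm deep, 24 mm in -x from the groove's centre line; this one is 23 mm from the stop, the others follow at 46 mm pitch in -y, one under each module's pin hole when the row is closed up. Axes as the flange.
- horn1_grip (a point): Horn module (3 or 4 alike at a start; None if absent), loose, 0.22 kg, most of it foot: aluminium foot 72 (x) by 46 (y) by 12 mm thick, on it a round funnel-shaped steel horn, its top a cylinder 36 mm in diameter from 34 to 60 mm above the foot's underside. The point is on the horn's axis, 48 mm above the underside, 12 mm in +x from the foot's centre. x runs along the foot from pin hole to horn, z up.
- horn1_hole (a point): Centre of that module's pin hole at the foot's top face: a through hole 12 mm in diameter, 36 mm in -x from the horn's axis (24 mm in -x from the foot's centre), 12 mm above the underside. It lies over a slot only with this end towards the -x side of the groove.
- horn2_grip (a point): Horn module (3 or 4 alike at a start; None if absent), loose, 0.22 kg, most of it foot: aluminium foot 72 (x) by 46 (y) by 12 mm thick, on it a round funnel-shaped steel horn, its top a cylinder 36 mm in diameter from 34 to 60 mm above the foot's underside. The point is on the horn's axis, 48 mm above the underside, 12 mm in +x from the foot's centre. x runs along the foot from pin hole to horn, z up.
- horn2_hole (a point): Centre of that module's pin hole at the foot's top face: a through hole 12 mm in diameter, 36 mm in -x from the horn's axis (24 mm in -x from the foot's centre), 12 mm above the underside. It lies over a slot only with this end towards the -x side of the groove.
- horn3_grip (a point): Horn module (3 or 4 alike at a start; None if absent), loose, 0.22 kg, most of it foot: aluminium foot 72 (x) by 46 (y) by 12 mm thick, on it a round funnel-shaped steel horn, its top a cylinder 36 mm in diameter from 34 to 60 mm above the foot's underside. The point is on the horn's axis, 48 mm above the underside, 12 mm in +x from the foot's centre. x runs along the foot from pin hole to horn, z up.
- horn3_hole (a point): Centre of that module's pin hole at the foot's top face: a through hole 12 mm in diameter, 36 mm in -x from the horn's axis (24 mm in -x from the foot's centre), 12 mm above the underside. It lies over a slot only with this end towards the -x side of the groove.
- horn4_grip (a point): Horn module (3 or 4 alike at a start; None if absent), loose, 0.22 kg, most of it foot: aluminium foot 72 (x) by 46 (y) by 12 mm thick, on it a round funnel-shaped steel horn, its top a cylinder 36 mm in diameter from 34 to 60 mm above the foot's underside. The point is on the horn's axis, 48 mm above the underside, 12 mm in +x from the foot's centre. x runs along the foot from pin hole to horn, z up.
- horn4_hole (a point): Centre of that module's pin hole at the foot's top face: a through hole 12 mm in diameter, 36 mm in -x from the horn's axis (24 mm in -x from the foot's centre), 12 mm above the underside. It lies over a slot only with this end towards the -x side of the groove.
- pin1_mid (a point): Loose locating pin, one of five alike (there are spares), 45 g, 59 mm long, at first upright in the rack. Upwards: steel shank 10 mm in diameter, 25 mm long, its last 5 mm a tapered nose; collar 22 mm in diameter, 4 mm thick; round orange knob 16 mm in diameter, 30 mm tall. The point is on the axis, 29.5 mm above the nose, 4.5 mm above the collar's underside. z from nose to knob.
- pin2_mid (a point): Loose locating pin, one of five alike (there are spares), 45 g, 59 mm long, at first upright in the rack. Upwards: steel shank 10 mm in diameter, 25 mm long, its last 5 mm a tapered nose; collar 22 mm in diameter, 4 mm thick; round orange knob 16 mm in diameter, 30 mm tall. The point is on the axis, 29.5 mm above the nose, 4.5 mm above the collar's underside. z from nose to knob.
- pin3_mid (a point): Loose locating pin, one of five alike (there are spares), 45 g, 59 mm long, at first upright in the rack. Upwards: steel shank 10 mm in diameter, 25 mm long, its last 5 mm a tapered nose; collar 22 mm in diameter, 4 mm thick; round orange knob 16 mm in diameter, 30 mm tall. The point is on the axis, 29.5 mm above the nose, 4.5 mm above the collar's underside. z from nose to knob.
- pin4_mid (a point): Loose locating pin, one of five alike (there are spares), 45 g, 59 mm long, at first upright in the rack. Upwards: steel shank 10 mm in diameter, 25 mm long, its last 5 mm a tapered nose; collar 22 mm in diameter, 4 mm thick; round orange knob 16 mm in diameter, 30 mm tall. The point is on the axis, 29.5 mm above the nose, 4.5 mm above the collar's underside. z from nose to knob.
- pin5_mid (a point): Loose locating pin, one of five alike (there are spares), 45 g, 59 mm long, at first upright in the rack. Upwards: steel shank 10 mm in diameter, 25 mm long, its last 5 mm a tapered nose; collar 22 mm in diameter, 4 mm thick; round orange knob 16 mm in diameter, 30 mm tall. The point is on the axis, 29.5 mm above the nose, 4.5 mm above the collar's underside. z from nose to knob.
- rack: The pin rack: a grey plastic block 44 mm (x) by 176 mm (y) by 30 mm high, fixed to the bench; origin at the centre of its underside. Five through holes, 12 mm in diameter, in a row along its y, 34 mm apart, the middle one at y = 0; each holds a pin upright with the collar resting on the top face.
- mat: The blue parts mat, 230 mm (x) by 230 mm (y) by 3 mm thick, fixed; origin at the centre of its underside. It lies on one side of the flange and the rack on the other; which is which varies.
- brass_tube_mid (a point): Bystander: a loose brass tube with rows of holes, standing upright, 36 mm in diameter (foot 48 mm), 150 mm tall; the point is half-way up its axis.
- screw_cup_mid (a point): Bystander: a small open steel cup, 60 mm in diameter, 40 mm high; the point is half-way up its axis.
- brass_block_mid (a point): Bystander: a loose drilled brass block 50 x 30 x 28 mm; the point is its centre.

How it is judged:
On the way:
1. all the modules that are there stand in the groove as one closed row, the first against the stop and the clamp against the last (x of horn1_grip in the frame of rail_stop between 0.007 and 0.017 m and z of horn1_grip in the frame of rail_stop between 0.0455 and 0.0505 m and angle between each of horn1_grip, horn2_grip, horn3_grip, horn4_grip's own z axis and vertical below 0.06 rad and angle between the x axis of each of horn1_grip, horn2_grip, horn3_grip, horn4_grip and the x axis of rail_stop, either way round below 0.06 rad and (y of horn1_grip in the frame of rail_stop between -0.0245 and -0.02 m or y of horn1_grip in the frame of rail_stop between -0.0715 and -0.066 m or y of horn1_grip in the frame of rail_stop between -0.1185 and -0.112 m or y of horn1_grip in the frame of rail_stop between -0.1655 and -0.158 m) and x of horn2_grip in the frame of rail_stop between 0.007 and 0.017 m and z of horn2_grip in the frame of rail_stop between 0.0455 and 0.0505 m and (y of horn2_grip in the frame of rail_stop between -0.0245 and -0.02 m or y of horn2_grip in the frame of rail_stop between -0.0715 and -0.066 m or y of horn2_grip in the frame of rail_stop between -0.1185 and -0.112 m or y of horn2_grip in the frame of rail_stop between -0.1655 and -0.158 m) and x of horn3_grip in the frame of rail_stop between 0.007 and 0.017 m and z of horn3_grip in the frame of rail_stop between 0.0455 and 0.0505 m and (y of horn3_grip in the frame of rail_stop between -0.0245 and -0.02 m or y of horn3_grip in the frame of rail_stop between -0.0715 and -0.066 m or y of horn3_grip in the frame of rail_stop between -0.1185 and -0.112 m or y of horn3_grip in the frame of rail_stop between -0.1655 and -0.158 m) and x of horn4_grip in the frame of rail_stop between 0.007 and 0.017 m and z of horn4_grip in the frame of rail_stop between 0.0455 and 0.0505 m and (y of horn4_grip in the frame of rail_stop between -0.0245 and -0.02 m or y of horn4_grip in the frame of rail_stop between -0.0715 and -0.066 m or y of horn4_grip in the frame of rail_stop between -0.1185 and -0.112 m or y of horn4_grip in the frame of rail_stop between -0.1655 and -0.158 m) and (y of horn1_grip in the frame of rail_stop between -0.0245 and -0.02 m or y of horn2_grip in the frame of rail_stop between -0.0245 and -0.02 m or y of horn3_grip in the frame of rail_stop between -0.0245 and -0.02 m or y of horn4_grip in the frame of rail_stop between -0.0245 and -0.02 m) and (y of horn1_grip in the frame of rail_stop between -0.0715 and -0.066 m or y of horn2_grip in the frame of rail_stop between -0.0715 and -0.066 m or y of horn3_grip in the frame of rail_stop between -0.0715 and -0.066 m or y of horn4_grip in the frame of rail_stop between -0.0715 and -0.066 m) and (y of horn1_grip in the frame of rail_stop between -0.1185 and -0.112 m or y of horn2_grip in the frame of rail_stop between -0.1185 and -0.112 m or y of horn3_grip in the frame of rail_stop between -0.1185 and -0.112 m or y of horn4_grip in the frame of rail_stop between -0.1185 and -0.112 m) and (y of clamp_knob in the frame of horn1_grip between -0.037 and -0.032 m or y of clamp_knob in the frame of horn2_grip between -0.037 and -0.032 m or y of clamp_knob in the frame of horn3_grip between -0.037 and -0.032 m or y of clamp_knob in the frame of horn4_grip between -0.037 and -0.032 m)), for 0.2 s.
At the end, for the whole second after the job is handed in: Every module present stands flat in the groove, hole on the slot side; first within 1.5 mm of the stop, each further one within another 1 mm of its flush place (46 mm pitch); each has an upright pin within 3 mm of its hole's axis, collar within 2.5 mm of the foot (all of step 1 and ((horizontal distance between pin1_mid and horn1_hole below 0.003 m and z of pin1_mid in the frame of horn1_hole between 0.001 and 0.007 m and angle between pin1_mid's own z axis and vertical below 0.12 rad) or (horizontal distance between pin2_mid and horn1_hole below 0.003 m and z of pin2_mid in the frame of horn1_hole between 0.001 and 0.007 m and angle between pin2_mid's own z axis and vertical below 0.12 rad) or (horizontal distance between pin3_mid and horn1_hole below 0.003 m and z of pin3_mid in the frame of horn1_hole between 0.001 and 0.007 m and angle between pin3_mid's own z axis and vertical below 0.12 rad) or (horizontal distance between pin4_mid and horn1_hole below 0.003 m and z of pin4_mid in the frame of horn1_hole between 0.001 and 0.007 m and angle between pin4_mid's own z axis and vertical below 0.12 rad) or (horizontal distance between pin5_mid and horn1_hole below 0.003 m and z of pin5_mid in the frame of horn1_hole between 0.001 and 0.007 m and angle between pin5_mid's own z axis and vertical below 0.12 rad)) and ((horizontal distance between pin1_mid and horn2_hole below 0.003 m and z of pin1_mid in the frame of horn2_hole between 0.001 and 0.007 m and angle between pin1_mid's own z axis and vertical below 0.12 rad) or (horizontal distance between pin2_mid and horn2_hole below 0.003 m and z of pin2_mid in the frame of horn2_hole between 0.001 and 0.007 m and angle between pin2_mid's own z axis and vertical below 0.12 rad) or (horizontal distance between pin3_mid and horn2_hole below 0.003 m and z of pin3_mid in the frame of horn2_hole between 0.001 and 0.007 m and angle between pin3_mid's own z axis and vertical below 0.12 rad) or (horizontal distance between pin4_mid and horn2_hole below 0.003 m and z of pin4_mid in the frame of horn2_hole between 0.001 and 0.007 m and angle between pin4_mid's own z axis and vertical below 0.12 rad) or (horizontal distance between pin5_mid and horn2_hole below 0.003 m and z of pin5_mid in the frame of horn2_hole between 0.001 and 0.007 m and angle between pin5_mid's own z axis and vertical below 0.12 rad)) and ((horizontal distance between pin1_mid and horn3_hole below 0.003 m and z of pin1_mid in the frame of horn3_hole between 0.001 and 0.007 m and angle between pin1_mid's own z axis and vertical below 0.12 rad) or (horizontal distance between pin2_mid and horn3_hole below 0.003 m and z of pin2_mid in the frame of horn3_hole between 0.001 and 0.007 m and angle between pin2_mid's own z axis and vertical below 0.12 rad) or (horizontal distance between pin3_mid and horn3_hole below 0.003 m and z of pin3_mid in the frame of horn3_hole between 0.001 and 0.007 m and angle between pin3_mid's own z axis and vertical below 0.12 rad) or (horizontal distance between pin4_mid and horn3_hole below 0.003 m and z of pin4_mid in the frame of horn3_hole between 0.001 and 0.007 m and angle between pin4_mid's own z axis and vertical below 0.12 rad) or (horizontal distance between pin5_mid and horn3_hole below 0.003 m and z of pin5_mid in the frame of horn3_hole between 0.001 and 0.007 m and angle between pin5_mid's own z axis and vertical below 0.12 rad)) and ((horizontal distance between pin1_mid and horn4_hole below 0.003 m and z of pin1_mid in the frame of horn4_hole between 0.001 and 0.007 m and angle between pin1_mid's own z axis and vertical below 0.12 rad) or (horizontal distance between pin2_mid and horn4_hole below 0.003 m and z of pin2_mid in the frame of horn4_hole between 0.001 and 0.007 m and angle between pin2_mid's own z axis and vertical below 0.12 rad) or (horizontal distance between pin3_mid and horn4_hole below 0.003 m and z of pin3_mid in the frame of horn4_hole between 0.001 and 0.007 m and angle between pin3_mid's own z axis and vertical below 0.12 rad) or (horizontal distance between pin4_mid and horn4_hole below 0.003 m and z of pin4_mid in the frame of horn4_hole between 0.001 and 0.007 m and angle between pin4_mid's own z axis and vertical below 0.12 rad) or (horizontal distance between pin5_mid and horn4_hole below 0.003 m and z of pin5_mid in the frame of horn4_hole between 0.001 and 0.007 m and angle between pin5_mid's own z axis and vertical below 0.12 rad))); the robot touches nothing.
It fails at once if the brass tube is pushed more than 3 cm from its place (distance of brass_tube_mid from where it was at the start of the episode above 0.03 m).
It fails at once if the steel cup is pushed more than 3 cm from its place (distance of screw_cup_mid from where it was at the start of the episode above 0.03 m).
It fails at once if the brass block is pushed more than 3 cm from its place (distance of brass_block_mid from where it was at the start of the episode above 0.03 m).
Of horn1, horn2, horn3, horn4 only 3 to 4 are there at a start; the rules pass over those that are not, and their reading is None.
At some moment in a run one of horn1, horn2, horn3, horn4 may be knocked a few centimetres aside while the robot is not near it.
Once in a run the grip may slacken for a moment while it holds something.
It also fails if it takes over 210 s, if anything falls off the work surface, if the arm or the gripper's body presses on something with over 40 N, if the wrist force passes 120 N, or if a joint passes its speed limit or range.

ROBOT

A 6-joint arm with a two-finger parallel gripper is mounted at the origin on the work surface. World frame = base frame: x ahead of the robot, y to its left, z up, the work surface at z = 0. Lengths are in m, angles in rad, forces in N, time in s.
With the tool pointing down it reaches from about 0.4 to 0.925 m from the base axis. Payload 12.5 kg.
Tool frame: the origin (TCP) lies midway between the tips of the shut fingers; the grasp point (between the pads) lies 19 mm behind it; z points along the fingers, y is the direction in which the jaws open and shut (so a half turn about z gives the same grasp; the last joint's range is limited). The gripper opens to 95 mm and grips with 3 to 60 N. Pads are 20 mm wide; open, the fingers measure 119 mm over their backs; the gripper's body (75 mm by 180 mm) begins 59 mm behind the grasp point.
Start: joints at [-1.421, 0.491, 1.559, -0, 1.092, -0.106], TCP at [0.158, -0.605, 0.215] pointing down, gripper open.
Joint ranges: [-3.1, 3.1], [-0.84, 2.19], [0.05, 2.79], [-1.13, 4.28], [0.06, 2.93], [-2.69, 2.69]. Speed limits (rad/s): [2.22, 2.22, 2.79, 3.14, 3.14, 3.14].

INTERFACE

Orientations are given as a rotation vector (axis times angle).
In Python, from bench import ctrl, imaging gives the robot as it stands.
- The arm moves only by the tool carry_out, never from a script. Its argument "steps" is text: rows parted by semicolons, each of 5 numbers parted by spaces: the finger opening in m, from 0 to 0.0951, then the shift along the world's x, y, z in m, then the turn about the world's z in rad. In form: claw x y z spin; .... A call has 1 to 8 rows; each row shifts and turns the commanded pose from where the row before left it; what a row does not reach is not made up. A row lasts 1/10 s, in which the tool goes at most 50 mm and 8.59 degrees, less where a joint would pass 70% of its speed; a pose out of reach is approached as far as the arm can. A call is refused whole if a number of a shift passes 0.05 or a number of a turn 0.15, either way. A call with a gripper value outside its range is refused whole. The fingers move at their own pace and stop on an object; the grip force is fixed at half the most. Time passes only in rows, so rows that do not move let the fingers close. It gives the time, the measured TCP pose, the force and the opening at its end, in the units of the state.
- ctrl.observe(): the state, without advancing time (a new reading comes with each control period).
- imaging.capture(name): name is "scene" or "top"; returns the picture (400x640x3 uint8, red, green, blue); there is no depth.
- imaging.get_calibration(name): a dict with "vfov" (degrees; the focal length in pixels is half the picture's height over the tangent of half this angle, whatever the lens; pixels are square), "cx", "cy" (the principal point, pixels), "T" (4x4, takes a point from camera to world coordinates). Camera axes: x right, y up, looking along -z (the intrinsics and any distortion apply to the point x, -y, -z); pixel columns grow to the right and rows downward; lengths in m; the calibration is good to about 2 mm. A picture is of the moment at which its call begins. get_calibration takes no time and is no camera call.
- ctrl.close_job(): hands the job in, once; it reports no verdict.
The state is a dict: "time_s": time; "qpos": joint angles; "dq": joint speeds; "joint_efforts": joint torques, N m; "tool_pos": TCP position; "eef_rot": TCP orientation; "wrist_force": force on the tool from outside, world axes, zero at the start; "wrist_torque": the same for the moment, N m; "grip_width": opening from 0.0 (shut) to 1.0 (fully open).
Only numpy, scipy, OpenCV 4.12 (cv2) and the standard library are available. Lean on these libraries where they do the work, as an engineer would, in place of code of your own. Each camera call takes 0.05 s, during which the arm holds its last target. There are 200 camera calls.

## Working session

There is one attempt and no reset: what is moved stays moved. The work goes in short steps, Python scripts to look and compute and a tool call to move; the robot and the scene stay as the last step left them, time stands still between calls to the robot, and variables do not carry over. Pictures are saved under pics/ and viewed, about 12 in all and at most 16, crops included, and the job is handed in when it is done.

Besides the shell and the picture viewer there is one more tool, called after ">>>" in YAML: its name, and indented under it one key for each argument. carry_out: Moves the arm, as the interface text tells. Its arguments: {"type":"object","properties":{"steps":{"type":"string"}},"required":["steps"]}

```bash
ls; mkdir -p pics
python3 - <<'E'
from bench import ctrl, imaging
import cv2
s=ctrl.observe(); print(s)
for n in("scene","top"):
    c=imaging.get_calibration(n); print(n,c)
    cv2.imwrite(f"pics/{n}0.png",imaging.capture(n)[:,:,::-1])
E
```

```text
pics
{'time_s': 0.0, 'qpos': array([-1.42063249e+00,  4.91546841e-01,  1.55946511e+00,  9.12365775e-06,
        1.09170281e+00, -1.05621330e-01]), 'dq': array([ 2.11668167e-03, -7.94116382e-06, -6.84834766e-04,  4.21881262e-04,
        4.47072345e-04,  3.56448360e-04]), 'joint_efforts': array([-4.25364604e-03, -6.12650943e+01, -2.58184147e+01,  6.90574246e-02,
        4.82243439e-02, -9.74830346e-05]), 'tool_pos': array([ 0.15810143, -0.60441152,  0.21406426]), 'eef_rot': array([-3.11482290e+00, -4.00542336e-01,  2.65315562e-05]), 'wrist_force': array([0.35050374, 0.03724462, 0.25834224]), 'wrist_torque': array([-0.00487972, -0.05390632,  0.00345657]), 'grip_width': 0.9992271804044839}
scene {'vfov': 53.26912453699063, 'cx': 319.2545602335917, 'cy': 197.34228353370332, 'T': array([[ 0.07777559, -0.68528839,  0.72410688,  1.31389465],
       [ 0.99689129,  0.0626345 , -0.04779834, -0.05218995],
       [-0.01259842,  0.72557339,  0.68802946,  0.77288131],
       [ 0.        ,  0.        ,  0.        ,  1.        ]])}
top {'vfov': 53.921287473193914, 'cx': 312.5292519653381, 'cy': 197.76773501975188, 'T': array([[-0.02713542,  0.99468343, -0.09934059,  0.47582884],
       [-0.99926416, -0.02968601, -0.02428746, -0.00839499],
       [-0.02710736,  0.09860844,  0.99475704,  1.06243794],
       [ 0.        ,  0.        ,  0.        ,  1.        ]])}
```

View pics/scene0.png

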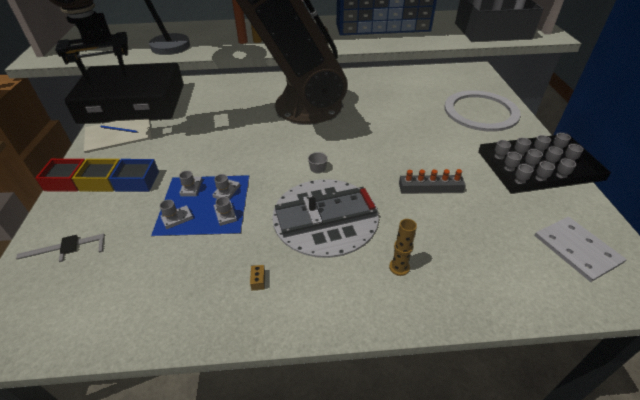

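View pics/top0.png

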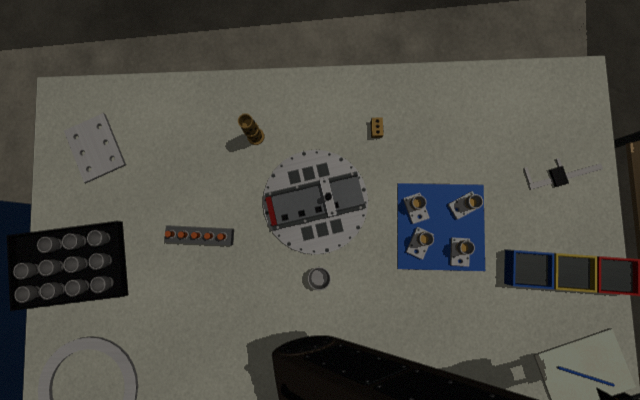

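```bash
cat > h.py <<'E'
from bench import ctrl, imaging
import numpy as np, cv2
from scipy.optimize import least_squares
CAL={n:imaging.get_calibration(n) for n in("scene","top")}
def K(c):
    f=200/np.tan(np.radians(c["vfov"]/2)); return f
def proj(n,P):
    c=CAL[n]; P=np.atleast_2d(P); q=(P-c["T"][:3,3])@c["T"][:3,:3]
    f=K(c); return np.c_[c["cx"]+f*q[:,0]/-q[:,2], c["cy"]-f*q[:,1]/-q[:,2]]
def ray(n,uv):
    c=CAL[n]; f=K(c); d=np.array([(uv[0]-c["cx"])/f,-(uv[1]-c["cy"])/f,-1.]); return c["T"][:3,3],c["T"][:3,:3]@d
def atz(n,uv,z):
    o,d=ray(n,uv); return o+d*(z-o[2])/d[2]
def tri(us,ut):
    A=[];b=[]
    for n,u in(("scene",us),("top",ut)):
        o,d=ray(n,u); d=d/np.linalg.norm(d); M=np.eye(3)-np.outer(d,d); A.append(M);b.append(M@o)
    return np.linalg.lstsq(np.vstack(A),np.hstack(b),rcond=None)[0]
def crop(im,x,y,w,h,k):
    # pixel grid: tick every 10 px; label = source pixel
    c=cv2.resize(im[y:y+h,x:x+w],None,fx=k,fy=k,interpolation=cv2.INTER_CUBIC)
    for i in range(-x%10,w,10):
        X=int((i+.5)*k); cv2.line(c,(X,0),(X,6),(0,255,255),1); cv2.putText(c,str(x+i),(X+1,16),0,.33,(0,255,255),1)
    for j in range(-y%10,h,10):
        Y=int((j+.5)*k); cv2.line(c,(0,Y),(6,Y),(0,255,255),1); cv2.putText(c,str(y+j),(8,Y+4),0,.33,(0,255,255),1)
    return c
def shot(n): return np.ascontiguousarray(imaging.capture(n)[:,:,::-1])
def blobs(im,lo,hi,amin=3):
    m=cv2.inRange(cv2.cvtColor(im,cv2.COLOR_BGR2HSV),lo,hi); k,_,st,ce=cv2.connectedComponentsWithStats(m)
    return [(st[i,4],*np.round(ce[i],2),*st[i,:4]) for i in range(1,k) if st[i,4]>=amin]
E
python3 - <<'E'
from h import *
t=cv2.imread("pics/top0.png");s=cv2.imread("pics/scene0.png")
a=crop(t,255,170,116,60,5);b=crop(s,268,182,116,60,5)
cv2.imwrite("pics/rail0.png",np.vstack([a,b]))
a=crop(t,394,180,98,96,4);b=crop(s,150,164,102,74,4)
c=np.zeros((384,800,3),np.uint8);c[:,:392]=a;c[:296,392:]=b[:296,:408]
cv2.imwrite("pics/mat0.png",c)
for im,n in((t,"top"),(s,"scene")):
    print(n,"orange",blobs(im,(5,140,90),(16,255,255))); print("red",blobs(im,(0,150,60),(4,255,255),20))
E
```

```text
top orange [(np.int32(24), np.float64(167.0), np.float64(233.29), np.int32(165), np.int32(231), np.int32(5), np.int32(6)), (np.int32(24), np.float64(180.29), np.float64(234.0), np.int32(178), np.int32(232), np.int32(6), np.int32(5)), (np.int32(25), np.float64(193.44), np.float64(234.6), np.int32(191), np.int32(232), np.int32(6), np.int32(6)), (np.int32(23), np.float64(206.78), np.float64(235.13), np.int32(204), np.int32(233), np.int32(6), np.int32(5)), (np.int32(23), np.float64(219.83), np.float64(236.0), np.int32(218), np.int32(234), np.int32(5), np.int32(5))]
red [(np.int32(139), np.float64(270.63), np.float64(210.35), np.int32(266), np.int32(197), np.int32(11), np.int32(28)), (np.int32(306), np.float64(619.65), np.float64(276.18), np.int32(599), np.int32(257), np.int32(41), np.int32(39))]
scene orange [(np.int32(148), np.float64(6.82), np.float64(81.7), np.int32(0), np.int32(75), np.int32(20), np.int32(15)), (np.int32(21), np.float64(446.14), np.float64(171.19), np.int32(444), np.int32(169), np.int32(5), np.int32(5)), (np.int32(20), np.float64(458.3), np.float64(171.15), np.int32(
[... 469 characters left out ...]
.int32(4), np.int32(5)), (np.int32(15), np.float64(419.6), np.float64(177.4), np.int32(418), np.int32(175), np.int32(4), np.int32(6)), (np.int32(16), np.float64(443.69), np.float64(177.19), np.int32(442), np.int32(175), np.int32(4), np.int32(5)), (np.int32(16), np.float64(456.31), np.float64(177.06), np.int32(455), np.int32(175), np.int32(4), np.int32(5)), (np.int32(12), np.float64(432.0), np.float64(177.5), np.int32(431), np.int32(176), np.int32(3), np.int32(4))]
red [(np.int32(717), np.float64(58.15), np.float64(176.69), np.int32(36), np.int32(158), np.int32(48), np.int32(33)), (np.int32(97), np.float64(366.99), np.float64(198.27), np.int32(361), np.int32(189), np.int32(13), np.int32(20))]
```

View pics/rail0.png

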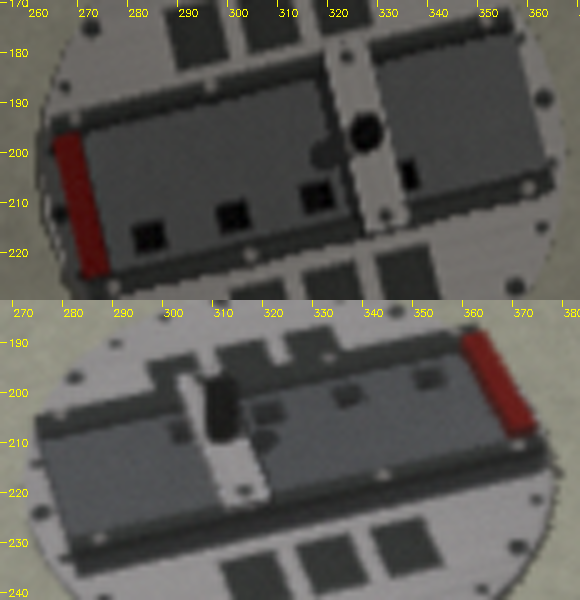

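View pics/mat0.png

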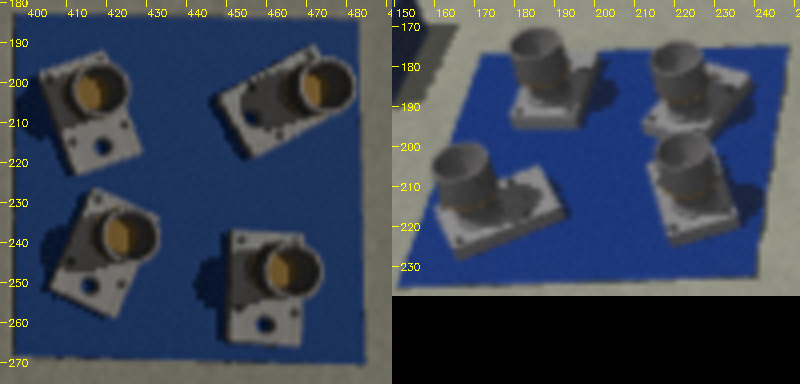

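```bash
cat > fit0.py <<'E'
from h import *
T=lambda X,Y:(255+X/5-.5,170+Y/5-.5); S=lambda X,Y:(268+X/5-.5,182+(Y-300)/5-.5)
L=[("top",T(149,238),(-24,-23,22)),("top",T(233,217),(-24,-69,22)),("top",T(317,198),(-24,-115,22)),
("top",T(78,133),(38,0,34)),("top",T(109,273),(-38,0,34)),
("scene",S(180,431),(-24,-161,22)),("scene",S(268,412),(-24,-115,22)),("scene",S(349,395),(-24,-69,22)),("scene",S(428,378),(-24,-23,22))]
def wp(p,P): 
    c,s=np.cos(p[2]),np.sin(p[2]); x,y,z=np.array(P)/1000; return [p[0]+c*x-s*y,p[1]+s*x+c*y,z]
for cams in(("top",),("scene",),("top","scene")):
    f=lambda p:np.concatenate([(proj(n,wp(p,P))[0]-uv) for n,uv,P in L if n in cams])
    r=least_squares(f,[.53,.1,0]); print(cams,r.x.round(4)); print(r.fun.reshape(-1,2).round(1).tolist())
print("knob top",tri(S(222,378),T(366,132)))
Tm=lambda X,Y:(394+X/4-.5,180+Y/4-.5); Sm=lambda X,Y:(150+(X-392)/4-.5,164+Y/4-.5)
H={1:((101,90),(103,146),(686,151)),2:((327,87),(252,116),(461,159)),3:((131,236),(90,286),(678,59)),4:((294,271),(265,325),(538,45))}
for k,(r,h,s) in H.items():
    P=tri(Sm(*s),Tm(*r)); a=atz("top",Tm(*r),.063); b=atz("top",Tm(*h),.015); c=atz("scene",Sm(*s),.063); d=a-b
    print(k,"tri",P.round(4),"top",a.round(4),"scene",c.round(4),"hole",b.round(4),"len",np.hypot(*d[:2]).round(4),"yaw",np.arctan2(d[1],d[0]).round(3))
O=[((167,233.29),(458.3,171.15)),((180.29,234),(446.14,171.19)),((193.44,234.6),(433.89,171.42)),((206.78,235.13),(421.74,171.63)),((219.83,236),(409,171.5))]
for t,s in O: print("pin",tri(s,t).round(4),atz("top",t,.064).round(4),atz("scene",s,.064).round(4))
E
python3 fit0.py
```

```text
('top',) [0.5493 0.1209 0.2056]
[[-0.1, -0.0], [-0.0, 0.2], [0.1, -0.1], [-0.1, -0.1], [0.1, -0.0]]
('scene',) [0.5503 0.1194 0.2029]
[[0.7, -0.2], [-0.4, 0.1], [-0.3, 0.1], [-0.1, 0.1]]
('top', 'scene') [0.5494 0.1203 0.2071]
[[0.2, -0.1], [0.2, 0.1], [0.3, -0.2], [0.2, -0.1], [0.4, -0.1], [1.0, -0.3], [-0.0, -0.0], [0.0, -0.1], [0.2, -0.1]]
knob top [ 0.57792881 -0.02250352  0.07605851]
1 tri [ 0.5569 -0.2521  0.0614] top [ 0.5568 -0.2528  0.063 ] scene [ 0.5588 -0.2506  0.063 ] hole [ 0.5235 -0.2639  0.015 ] len 0.0351 yaw 0.321
2 tri [ 0.5544 -0.3938  0.0643] top [ 0.5545 -0.3945  0.063 ] scene [ 0.5531 -0.3942  0.063 ] hole [ 0.5406 -0.3627  0.015 ] len 0.0347 yaw -1.156
3 tri [ 0.4644 -0.2662  0.0613] top [ 0.4644 -0.2666  0.063 ] scene [ 0.4666 -0.2649  0.063 ] hole [ 0.432  -0.2505  0.015 ] len 0.0362 yaw -0.461
4 tri [ 0.4399 -0.3656  0.0612] top [ 0.44   -0.3664  0.063 ] scene [ 0.4425 -0.3634  0.063 ] hole [ 0.4038 -0.3625  0.015 ] len 0.0363 yaw -0.105
pin [0.4953 0.3899 0.0618] [0.4954 0.3903 0.064 ] [0.4981 0.387  0.064 ]
pin [0.4926 0.3559 0.0619] [0.4927 0.3561 0.064 ] [0.4952 0.3538 0.064 ]
pin [0.4902 0.3222 0.0617] [0.4902 0.3222 0.064 ] [0.493  0.3201 0.064 ]
pin [0.4879 0.2882 0.0616] [0.488  0.2879 0.064 ] [0.4908 0.2866 0.064 ]
pin [0.4847 0.2539 0.0622] [0.4849 0.2545 0.064 ] [0.487  0.2519 0.064 ]
```

>>> carry_out:
  steps: "0.05 0.0263 0.0364 0 0.095;0.05 0.0263 0.0364 0 0.095;0.05 0.0263 0.0364 0 0.095;0.05 0.0263 0.0364 0 0.095;0.05 0.0263 0.0364 0 0.095;0.05 0.0263 0.0364 0 0.095;0.05 0.0263 0.0364 0 0.095;0.05 0.0263 0.0364 0 0.095"

```text
time_s: 0.9
tool_pos: [0.3692, -0.3118, 0.2146]
eef_rot: [-2.742, -1.533, -0.0]
wrist_force: [0.1, -0.0, 0.9]
grip_width: 0.529
```

>>> carry_out:
  steps: "0.05 0.0263 0.0364 0 0.095;0.05 0.0263 0.0364 0 0.095;0.05 0.0263 0.0364 0 0.095;0.05 0.0263 0.0364 0 0.095;0.05 0.0263 0.0364 0 0.095;0.05 0.0263 0.0364 0 0.095;0.05 0.0263 0.0364 0 0.095;0.05 0.0263 0.0364 0 0.095"

```text
time_s: 1.7
tool_pos: [0.5797, -0.0204, 0.2145]
eef_rot: [-1.977, -2.441, 0.0]
wrist_force: [0.7, -0.4, 0.1]
grip_width: 0.525
```

>>> carry_out:
  steps: "0.05 0 0 -0.04 0;0.05 0 0 -0.03 0;0.05 0 0 0 0;0.05 0 0 0 0"

```text
time_s: 2.1
tool_pos: [0.5791, -0.0224, 0.145]
eef_rot: [-1.982, -2.436, 0.0]
wrist_force: [0.8, 0.7, 0.4]
grip_width: 0.528
```

>>> carry_out:
  steps: "0.05 0 0 -0.04 0;0.05 0 0 -0.04 0;0.05 0 0 -0.023 0;0.05 0 0 0 0;0.01 0 0 0 0;0.01 0 0 0 0;0.01 0 0 0 0;0.01 0 0 0 0"

```text
time_s: 2.9
tool_pos: [0.5795, -0.0224, 0.0428]
eef_rot: [1.981, 2.436, 0.002]
wrist_force: [-0.1, -0.3, -0.3]
grip_width: 0.252
```

Run:
```python
from h import *
print({k:np.round(v,3) for k,v in ctrl.observe().items()})
s=shot("scene"); t=shot("top")
cv2.imwrite("pics/knob.png",np.hstack([crop(s,258,150,100,100,4),crop(t,285,150,100,100,4)]))
```

```text
{'time_s': np.float64(2.9), 'qpos': array([-0.152,  0.649,  1.824,  0.   ,  0.666, -0.357]), 'dq': array([-0.001,  0.008,  0.002,  0.003, -0.003,  0.   ]), 'joint_efforts': array([-3.7000e-02, -6.2063e+01, -1.6608e+01,  4.0000e-02,  7.0000e-02,
        0.0000e+00]), 'tool_pos': array([ 0.579, -0.022,  0.043]), 'eef_rot': array([1.981e+00, 2.436e+00, 2.000e-03]), 'wrist_force': array([-0.058, -0.307, -0.251]), 'wrist_torque': array([ 0.012, -0.154,  0.053]), 'grip_width': np.float64(0.252)}
```

View pics/knob.png

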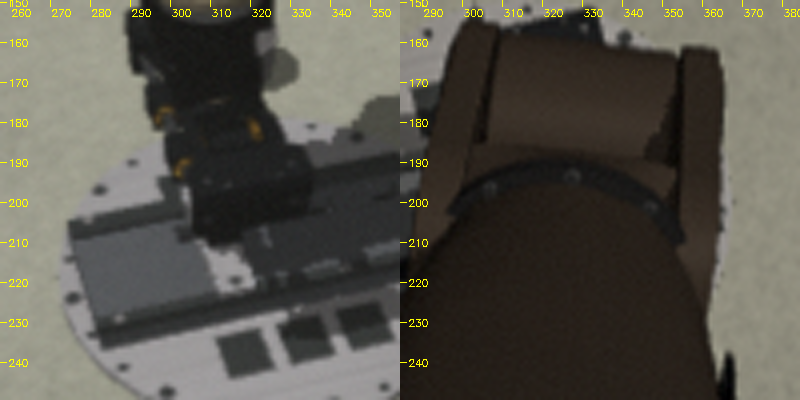

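>>> carry_out:
  steps: "0 0 0 0 0;0 0 0 0 0;0 0.002 -0.0098 0 0;0 0.0027 -0.013 0 0;0 0.0027 -0.013 0 0;0 0.0027 -0.013 0 0;0 0.0027 -0.013 0 0;0 0.0027 -0.013 0 0"

```text
time_s: 3.8
tool_pos: [0.5955, -0.0973, 0.0425]
eef_rot: [1.981, 2.436, 0.002]
wrist_force: [3.2, 3.1, 5.8]
grip_width: 0.182
```

>>> carry_out:
  steps: "0.06 0 0 0 0;0.06 0 0 0 0;0.06 0 0 0.03 0;0.06 0 0 0.04 0;0.06 0 0 0.04 0;0.06 -0.0133 -0.0383 0 0.03;0.06 -0.0133 -0.0383 0 0.03;0.06 -0.0133 -0.0383 0 0.03"

```text
time_s: 4.6
tool_pos: [0.5538, -0.2122, 0.1518]
eef_rot: [-1.867, -2.526, 0.0]
wrist_force: [1.6, -0.0, -0.8]
grip_width: 0.628
```

```bash
cat > chk.py <<'E'
from h import *
import sys
# compare current views with reference pictures in mat region
k=sys.argv[1]; s=shot("scene"); t=shot("top"); cv2.imwrite(f"pics/s_{k}.png",s); cv2.imwrite(f"pics/t_{k}.png",t)
rs=cv2.imread(sys.argv[2]); rt=cv2.imread(sys.argv[3])
C=eval(open("mods.txt").read())  # name:(x,y) horn axis
for m,(x,y) in C.items():
    o=[]
    for n,im,r in(("scene",s,rs),("top",t,rt)):
        u,v=proj(n,(x,y,.03))[0].astype(int); d=cv2.absdiff(im,r)[v-16:v+17,u-16:u+17].max(2); o.append(int((d>40).sum()))
    print(m,"changed px scene,top",o)
print(np.round(ctrl.observe()["tool_pos"],4))
E
echo '{1:(.5568,-.2526),2:(.5545,-.394),3:(.4646,-.2663),4:(.440,-.366),"knob":(.594,-.098)}' > mods.txt
python3 chk.py a pics/scene0.png pics/top0.png
python3 - <<'E'
from h import *
s=cv2.imread("pics/s_a.png");t=cv2.imread("pics/t_a.png")
cv2.imwrite("pics/va.png",np.hstack([crop(s,150,150,100,100,4),crop(s,258,150,100,100,4)]))
E
```

```text
1 changed px scene,top [0, 744]
2 changed px scene,top [0, 772]
3 changed px scene,top [120, 777]
4 changed px scene,top [0, 710]
knob changed px scene,top [280, 180]
[ 0.553  -0.2149  0.1515]
```

View pics/va.png

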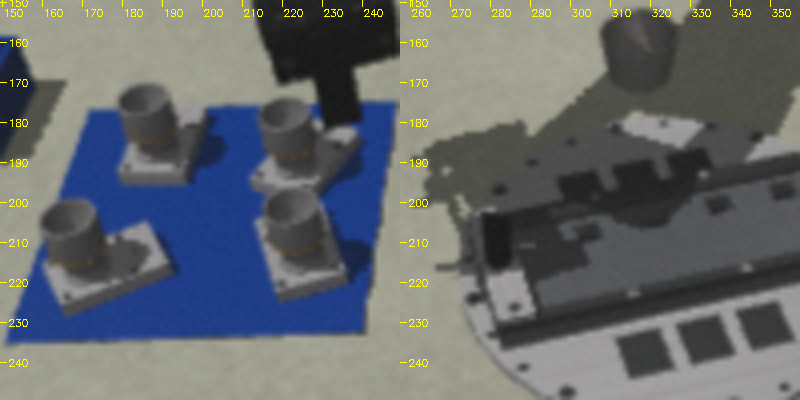

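>>> carry_out:
  steps: "0.065 0.0028 -0.0401 0 0.026;0.065 0 0 -0.04 0;0.065 0 0 -0.04 0;0.065 0 0 -0.03 0;0.065 0 0 -0.01 0;0.02 0 0 0 0;0.02 0 0 0 0;0.02 0 0 0 0"

```text
time_s: 5.5
tool_pos: [0.5581, -0.2522, 0.0333]
eef_rot: [1.836, 2.546, 0.0]
wrist_force: [0.3, 0.4, 0.6]
grip_width: 0.484
```

>>> carry_out:
  steps: "0.02 0 0 0 0;0.02 0 0 0 0;0.02 0 0 0.01 0;0.02 0 0 0.03 0;0.02 0 0 0.04 0;0.02 0 0 0.04 0;0.02 0 0 0 0"

```text
time_s: 6.2
tool_pos: [0.5591, -0.253, 0.1575]
eef_rot: [1.833, 2.541, 0.001]
wrist_force: [0.1, 0.3, -2.5]
grip_width: 0.376
```

>>> carry_out:
  steps: "0.02 0.00124 0.0435 0 -0.0144;0.02 0.00124 0.0435 0 -0.0144;0.02 0.00124 0.0435 0 -0.0144;0.02 0.00124 0.0435 0 -0.0144;0.02 0.00124 0.0435 0 -0.0144;0.02 0.00124 0.0435 0 -0.0144;0.02 0.00124 0.0435 0 -0.0144;0.02 0.00124 0.0435 0 -0.0144"

```text
time_s: 7.0
tool_pos: [0.5667, 0.0976, 0.1513]
eef_rot: [-1.982, -2.437, 0.001]
wrist_force: [0.4, -0.4, -1.1]
grip_width: 0.378
```

>>> carry_out:
  steps: "0.02 0 0 -0.03 0;0.02 0 0 -0.03 0;0.02 0 0 -0.01 0;0.02 0 0 0 0;0.02 0 0 0 0"

```text
time_s: 7.5
tool_pos: [0.5677, 0.0956, 0.0824]
eef_rot: [1.982, 2.437, 0.001]
wrist_force: [-0.4, 0.4, -1.0]
grip_width: 0.371
```

Run:
```python
from h import *
s=shot("scene"); 
print(np.round(ctrl.observe()["tool_pos"],4))
cv2.imwrite("pics/vb.png",np.hstack([crop(s,300,130,100,100,6)]))
```

```text
[0.5679 0.0957 0.0828]
```

View pics/vb.png

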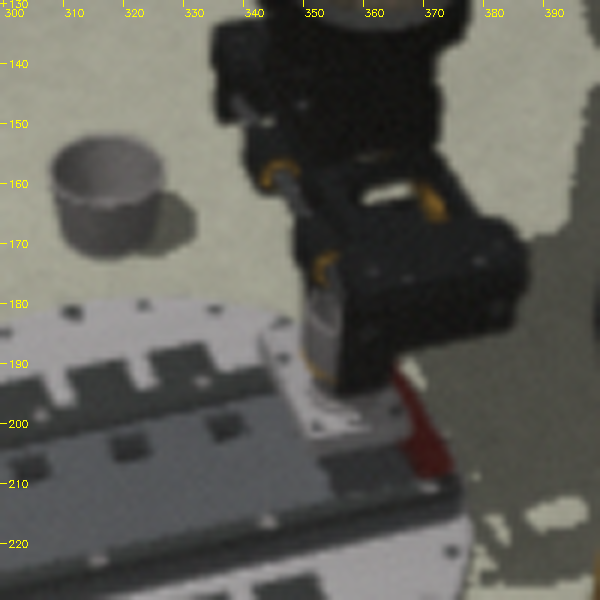

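>>> carry_out:
  steps: "0.02 0 0 -0.01 0;0.02 0 0 -0.008 0;0.02 0 0 -0.006 0;0.02 0 0 -0.005 0;0.02 0 0 0 0"

```text
time_s: 8.05
tool_pos: [0.5672, 0.0958, 0.0521]
eef_rot: [-1.981, -2.437, 0.001]
wrist_force: [-0.4, -0.0, -1.8]
grip_width: 0.375
```

>>> carry_out:
  steps: "0.02 0 0 -0.002 0;0.02 0 0 -0.001 0;0.065 0 0 0 0;0.065 0 0 0 0;0.065 0 0 0 0;0.065 0 0 0.03 0;0.065 0 0 0.04 0;0.065 0 0 0.04 0"

```text
time_s: 8.85
tool_pos: [0.567, 0.0959, 0.1605]
eef_rot: [-1.981, -2.437, 0.001]
wrist_force: [0.1, 0.1, 0.1]
grip_width: 0.678
```

```bash
python3 chk.py b pics/scene0.png pics/top0.png
python3 - <<'E'
from h import *
s=cv2.imread("pics/s_b.png");t=cv2.imread("pics/t_b.png")
cv2.imwrite("pics/vb2.png",np.hstack([crop(s,290,140,100,100,4),crop(s,150,150,100,100,4)]))
E
```

```text
1 changed px scene,top [496, 593]
2 changed px scene,top [0, 0]
3 changed px scene,top [43, 11]
4 changed px scene,top [0, 0]
knob changed px scene,top [182, 253]
[0.5693 0.0961 0.1643]
```

View pics/vb2.png

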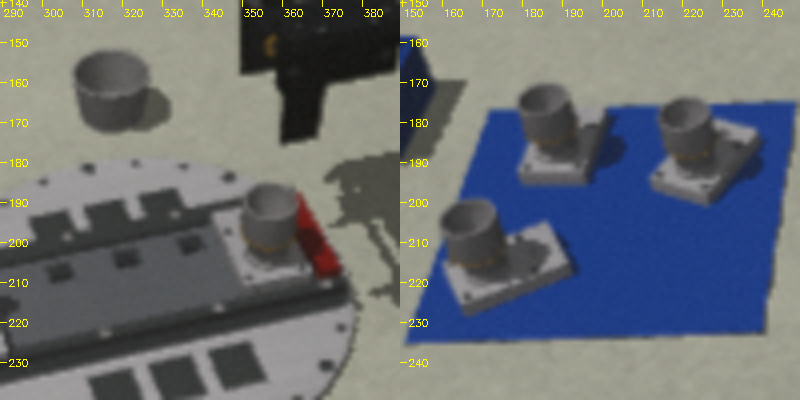

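>>> carry_out:
  steps: "0.065 -0.0128 -0.0452 0 -0.0834;0.065 -0.0128 -0.0452 0 -0.0834;0.065 -0.0128 -0.0452 0 -0.0834;0.065 -0.0128 -0.0452 0 -0.0834;0.065 -0.0128 -0.0452 0 -0.0834;0.065 -0.0128 -0.0452 0 -0.0834;0.065 -0.0128 -0.0452 0 -0.0834;0.065 -0.0128 -0.0452 0 -0.0834"

```text
time_s: 9.75
tool_pos: [0.4639, -0.2673, 0.1589]
eef_rot: [-2.673, -1.65, 0.0]
wrist_force: [1.0, -0.3, 0.0]
grip_width: 0.685
```

>>> carry_out:
  steps: "0.065 0 0 0 0;0.065 0 0 -0.04 0;0.065 0 0 -0.04 0;0.065 0 0 -0.035 0;0.065 0 0 -0.013 0;0.02 0 0 0 0;0.02 0 0 0 0;0.02 0 0 0 0"

```text
time_s: 10.55
tool_pos: [0.4656, -0.266, 0.0331]
eef_rot: [2.668, 1.654, 0.001]
wrist_force: [-0.0, 0.4, 0.3]
grip_width: 0.491
```

>>> carry_out:
  steps: "0.02 0 0 0 0;0.02 0 0 0 0;0.02 0 0 0.01 0;0.02 0 0 0.03 0;0.02 0 0 0.04 0;0.02 0 0 0.04 0;0.02 0 0 0 0"

```text
time_s: 11.25
tool_pos: [0.4664, -0.2667, 0.157]
eef_rot: [2.664, 1.651, 0.005]
wrist_force: [0.4, -0.4, -3.1]
grip_width: 0.373
```

>>> carry_out:
  steps: "0.02 0.0141 0.0391 0 0.0834;0.02 0.0141 0.0391 0 0.0834;0.02 0.0141 0.0391 0 0.0834;0.02 0.0141 0.0391 0 0.0834;0.02 0.0141 0.0391 0 0.0834;0.02 0.0141 0.0391 0 0.0834;0.02 0.0141 0.0391 0 0.0834;0.02 0.0141 0.0391 0 0.0834"

```text
time_s: 12.05
tool_pos: [0.5776, 0.0489, 0.1512]
eef_rot: [-1.977, -2.441, 0.001]
wrist_force: [0.5, -0.6, -2.6]
grip_width: 0.374
```

>>> carry_out:
  steps: "0.02 0 0 -0.03 0;0.02 0 0 -0.03 0;0.02 0 0 -0.02 0;0.02 0 0 -0.01 0;0.02 0 0 -0.006 0;0.02 0 0 -0.004 0;0.02 0 0 -0.002 0;0.02 0 0 0 0"

```text
time_s: 12.85
tool_pos: [0.5778, 0.047, 0.0516]
eef_rot: [1.98, 2.437, 0.001]
wrist_force: [-5.5, -0.1, 11.1]
grip_width: 0.377
```

>>> carry_out:
  steps: "0.065 0 0 0 0;0.065 0 0 0 0;0.065 0 0 0 0;0.065 0 0 0.03 0;0.065 0 0 0.04 0;0.065 0 0 0.04 0;0.065 0 0 0 0"

```text
time_s: 13.55
tool_pos: [0.5798, 0.0471, 0.1647]
eef_rot: [1.977, 2.433, 0.008]
wrist_force: [0.6, -1.1, -0.3]
grip_width: 0.684
```

```bash
python3 chk.py c pics/scene0.png pics/top0.png
python3 - <<'E'
from h import *
s=cv2.imread("pics/s_c.png");t=cv2.imread("pics/t_c.png")
cv2.imwrite("pics/vc.png",np.hstack([crop(s,290,140,100,100,4),crop(s,150,150,100,100,4)]))
E
```

```text
1 changed px scene,top [636, 595]
2 changed px scene,top [0, 0]
3 changed px scene,top [544, 584]
4 changed px scene,top [0, 0]
knob changed px scene,top [183, 254]
[0.5779 0.0471 0.1603]
```

View pics/vc.png

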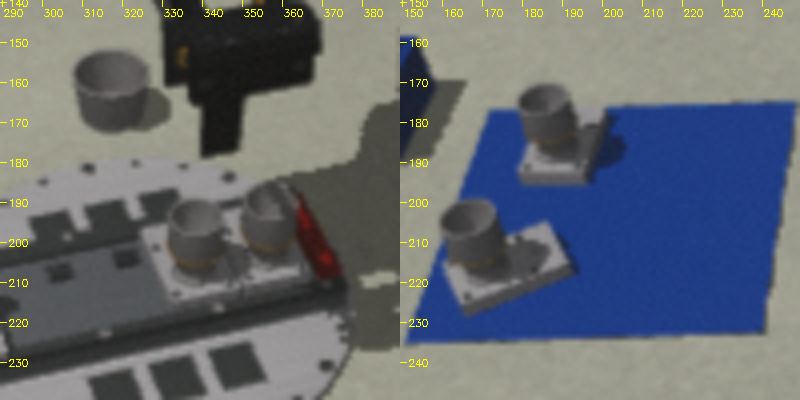

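>>> carry_out:
  steps: "0.065 -0.00214 -0.0401 0 -0.1238;0.065 -0.00214 -0.0401 0 -0.1238;0.065 -0.00214 -0.0401 0 -0.1238;0.065 -0.00214 -0.0401 0 -0.1238;0.065 -0.00214 -0.0401 0 -0.1238;0.065 -0.00214 -0.0401 0 -0.1238;0.065 -0.00214 -0.0401 0 -0.1238;0.065 -0.00214 -0.0401 0 -0.1238"

```text
time_s: 14.45
tool_pos: [0.5597, -0.2751, 0.1578]
eef_rot: [-2.903, -1.195, 0.002]
wrist_force: [0.2, 0.2, 1.0]
grip_width: 0.683
```

>>> carry_out:
  steps: "0.065 -0.00214 -0.0401 0 -0.1238;0.065 -0.00214 -0.0401 0 -0.1238;0.065 -0.00214 -0.0401 0 -0.1238;0.065 0 0 0 0;0.065 0 0 -0.04 0;0.065 0 0 -0.04 0;0.065 0 0 -0.035 0;0.065 0 0 -0.013 0"

```text
time_s: 15.25
tool_pos: [0.5524, -0.392, 0.0268]
eef_rot: [-3.068, -0.647, 0.007]
wrist_force: [-0.1, 0.1, 0.1]
grip_width: 0.682
```

>>> carry_out:
  steps: "0.02 0 0 0 0;0.02 0 0 0 0;0.02 0 0 0 0;0.02 0 0 0 0;0.02 0 0 0.01 0;0.02 0 0 0.03 0;0.02 0 0 0.04 0;0.02 0 0 0.04 0"

```text
time_s: 16.05
tool_pos: [0.5539, -0.3938, 0.1538]
eef_rot: [-3.074, -0.647, 0.0]
wrist_force: [-0.5, -0.2, -2.1]
grip_width: 0.372
```

>>> carry_out:
  steps: "0.02 0.00297 0.0356 0 0.1238;0.02 0.00297 0.0356 0 0.1238;0.02 0.00297 0.0356 0 0.1238;0.02 0.00297 0.0356 0 0.1238;0.02 0.00297 0.0356 0 0.1238;0.02 0.00297 0.0356 0 0.1238;0.02 0.00297 0.0356 0 0.1238;0.02 0.00297 0.0356 0 0.1238"

```text
time_s: 16.85
tool_pos: [0.5778, -0.1077, 0.1528]
eef_rot: [2.392, 2.036, 0.001]
wrist_force: [0.9, 0.2, -2.1]
grip_width: 0.374
```

>>> carry_out:
  steps: "0.02 0.00297 0.0356 0 0.1238;0.02 0.00297 0.0356 0 0.1238;0.02 0.00297 0.0356 0 0.1238;0.02 0 0 0 0;0.02 0 0 -0.03 0;0.02 0 0 -0.03 0;0.02 0 0 -0.01 0;0.02 0 0 0 0"

```text
time_s: 17.65
tool_pos: [0.5864, -0.0028, 0.0812]
eef_rot: [-1.982, -2.436, 0.002]
wrist_force: [0.1, -0.1, -1.4]
grip_width: 0.377
```

>>> carry_out:
  steps: "0.02 0 0 -0.01 0;0.02 0 0 -0.01 0;0.02 0 0 -0.006 0;0.02 0 0 -0.004 0;0.02 0 0 -0.002 0;0.02 0 0 0 0"

```text
time_s: 18.25
tool_pos: [0.587, -0.0027, 0.0523]
eef_rot: [1.98, 2.437, 0.001]
wrist_force: [-9.1, -2.1, 27.1]
grip_width: 0.371
```

>>> carry_out:
  steps: "0.02 0 0 0.004 0;0.02 -0.002 -0.0004 0 0;0.02 0 0 0 0;0.02 0 0 -0.002 0;0.02 0 0 -0.001 0;0.02 0 0 0 0"

```text
time_s: 18.85
tool_pos: [0.5867, -0.0028, 0.0523]
eef_rot: [1.979, 2.435, 0.005]
wrist_force: [3.0, 1.5, 13.8]
grip_width: 0.376
```

>>> carry_out:
  steps: "0.02 0.001 0 0.001 0;0.065 0 0 0 0;0.065 0 0 0 0;0.065 0 0 0 0;0.065 0 0 0.03 0;0.065 0 0 0.04 0;0.065 0 0 0.038 0;0.065 0 0 0 0"

```text
time_s: 19.65
tool_pos: [0.5875, -0.0029, 0.1641]
eef_rot: [1.978, 2.433, 0.006]
wrist_force: [0.1, 0.2, 0.0]
grip_width: 0.681
```

```bash
python3 chk.py d pics/scene0.png pics/top0.png
python3 - <<'E'
from h import *
s=cv2.imread("pics/s_d.png");t=cv2.imread("pics/t_d.png")
cv2.imwrite("pics/vd.png",np.hstack([crop(s,275,160,110,70,7)]))
E
```

```text
1 changed px scene,top [633, 594]
2 changed px scene,top [555, 507]
3 changed px scene,top [542, 583]
4 changed px scene,top [0, 0]
knob changed px scene,top [184, 262]
[ 0.5857 -0.0028  0.1599]
```

View pics/vd.png

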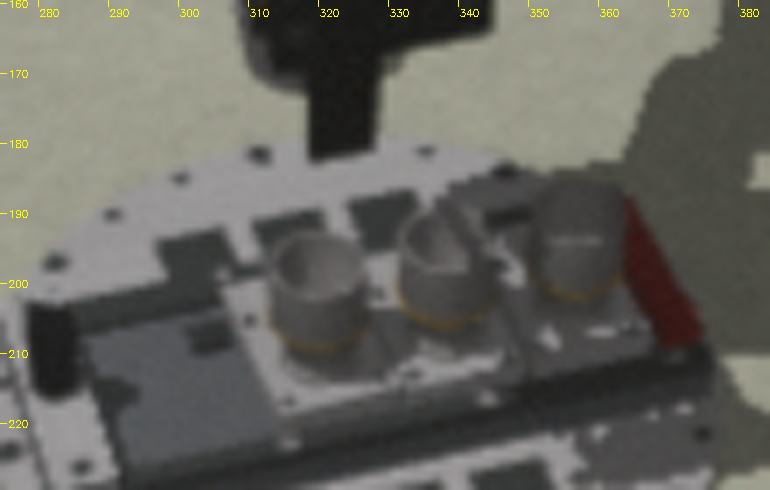

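Run:
```python
from h import *
o=np.array([.5497,.1205]);c,s=np.cos(.206),np.sin(.206)
def rl(P): d=np.array(P[:2])-o; return np.round([c*d[0]+s*d[1],-s*d[0]+c*d[1]],4)
def W(x,y,z): return (o[0]+c*x-s*y,o[1]+s*x+c*y,z)
S=lambda X,Y:(275+X/7-.5,160+Y/7-.5)
for p in((319,268),(437,250)): print(S(*p),rl(atz("scene",S(*p),.082)))
print(rl(atz("scene",S(278,413),.034)), proj("scene",W(.036,-.151,.034)), proj("scene",W(.036,-.151,.040)), S(278,413))
```

```text
(320.07142857142856, 197.78571428571428) [ 0.013  -0.1281]
(336.92857142857144, 195.21428571428572) [ 0.0164 -0.0847]
[ 0.0336 -0.1503] [[314.21247841 219.22372534]] [[314.16208659 217.59627689]] (314.2142857142857, 218.5)
```

>>> carry_out:
  steps: "0.065 -0.01613 -0.04027 0 -0.03456;0.065 -0.01613 -0.04027 0 -0.03456;0.065 -0.01613 -0.04027 0 -0.03456;0.065 -0.01613 -0.04027 0 -0.03456;0.065 -0.01613 -0.04027 0 -0.03456;0.065 -0.01613 -0.04027 0 -0.03456;0.065 -0.01613 -0.04027 0 -0.03456;0.065 -0.01613 -0.04027 0 -0.03456"

```text
time_s: 20.55
tool_pos: [0.4553, -0.326, 0.1579]
eef_rot: [-2.298, -2.138, 0.0]
wrist_force: [0.3, 0.1, 0.6]
grip_width: 0.685
```

>>> carry_out:
  steps: "0.065 -0.01613 -0.04027 0 -0.03456;0.065 0 0 0 0;0.065 0 0 -0.04 0;0.065 0 0 -0.04 0;0.065 0 0 -0.035 0;0.065 0 0 -0.013 0;0.065 0 0 0 0"

```text
time_s: 21.25
tool_pos: [0.4399, -0.364, 0.0295]
eef_rot: [-2.331, -2.099, 0.0]
wrist_force: [-0.5, -0.2, 1.5]
grip_width: 0.682
```

>>> carry_out:
  steps: "0.02 0 0 0 0;0.02 0 0 0 0;0.02 0 0 0 0;0.02 0 0 0 0;0.02 0 0 0.01 0;0.02 0 0 0.03 0;0.02 0 0 0.04 0;0.02 0 0 0.04 0"

```text
time_s: 22.05
tool_pos: [0.4403, -0.3649, 0.1535]
eef_rot: [-2.335, -2.101, -0.0]
wrist_force: [0.4, -0.6, -2.4]
grip_width: 0.374
```

>>> carry_out:
  steps: "0.02 0.01955 0.03924 0 0.0389;0.02 0.01955 0.03924 0 0.0389;0.02 0.01955 0.03924 0 0.0389;0.02 0.01955 0.03924 0 0.0389;0.02 0.01955 0.03924 0 0.0389;0.02 0.01955 0.03924 0 0.0389;0.02 0.01955 0.03924 0 0.0389;0.02 0.01955 0.03924 0 0.0389"

```text
time_s: 22.85
tool_pos: [0.5975, -0.0495, 0.1525]
eef_rot: [1.979, 2.439, 0.0]
wrist_force: [1.7, -0.0, -2.7]
grip_width: 0.374
```

>>> carry_out:
  steps: "0.02 0 0 0 0;0.02 0 0 -0.03 0;0.02 0 0 -0.03 0;0.02 0 0 -0.02 0;0.02 0 0 -0.01 0;0.02 0 0 -0.006 0;0.02 0 0 -0.003 0;0.02 0 0 0 0"

```text
time_s: 23.65
tool_pos: [0.5974, -0.0515, 0.0535]
eef_rot: [1.981, 2.437, 0.001]
wrist_force: [0.7, 0.2, -2.1]
grip_width: 0.371
```

>>> carry_out:
  steps: "0.02 0 0 -0.002 0;0.02 0 0 -0.001 0;0.02 0 0 0 0;0.065 0 0 0 0;0.065 0 0 0 0;0.065 0 0 0.03 0;0.065 0 0 0.04 0;0.065 0 0 0.04 0"

```text
time_s: 24.45
tool_pos: [0.5969, -0.0513, 0.1609]
eef_rot: [-1.981, -2.438, 0.0]
wrist_force: [0.4, 0.1, 0.3]
grip_width: 0.675
```

>>> carry_out:
  steps: "0.05 -0.0009 -0.0229 0 0;0.05 -0.0008 -0.0228 0 0;0.05 0 0 0 0;0.05 0 0 -0.04 0;0.05 0 0 -0.04 0;0.05 0 0 -0.03 0;0.05 0 0 -0.008 0;0.05 0 0 0 0"

```text
time_s: 25.25
tool_pos: [0.5951, -0.0965, 0.041]
eef_rot: [-1.98, -2.437, 0.001]
wrist_force: [0.4, 0.3, 1.3]
grip_width: 0.524
```

>>> carry_out:
  steps: "0.01 0 0 0 0;0.01 0 0 0 0;0.01 0 0 0 0;0.01 0 0 0 0;0.01 0 0 0 0;0.01 0 0 0 0"

```text
time_s: 25.85
tool_pos: [0.5955, -0.0971, 0.0422]
eef_rot: [1.981, 2.437, 0.0]
wrist_force: [-1.5, -0.5, 5.5]
grip_width: 0.185
```

>>> carry_out:
  steps: "0.01 -0.0008 0.0039 0 0;0.01 -0.0008 0.0039 0 0;0.01 -0.0008 0.0039 0 0;0.01 -0.0008 0.0039 0 0;0.01 -0.0008 0.0039 0 0;0.01 0 0 0 0"

```text
time_s: 26.45
tool_pos: [0.5914, -0.0777, 0.0422]
eef_rot: [1.98, 2.438, -0.0]
wrist_force: [-0.6, -0.2, 5.7]
grip_width: 0.184
```

>>> carry_out:
  steps: "0.01 -0.0004 0.002 0 0;0.01 -0.0004 0.002 0 0;0.01 0 0 0 0"

```text
time_s: 26.75
tool_pos: [0.5907, -0.0742, 0.0422]
eef_rot: [1.98, 2.437, -0.0]
wrist_force: [-2.3, -4.7, 5.6]
grip_width: 0.188
```

>>> carry_out:
  steps: "0.01 -0.0002 0.001 0 0;0.01 -0.0002 0.001 0 0;0.01 0 0 0 0"

```text
time_s: 27.05
tool_pos: [0.5904, -0.0725, 0.0422]
eef_rot: [1.98, 2.437, -0.001]
wrist_force: [-2.0, -7.0, 4.5]
grip_width: 0.18
```

>>> carry_out:
  steps: "0.01 -0.0002 0.001 0 0;0.01 -0.0002 0.001 0 0;0.01 0 0 0 0"

```text
time_s: 27.35
tool_pos: [0.59, -0.0706, 0.0422]
eef_rot: [1.98, 2.437, -0.001]
wrist_force: [-2.6, -7.6, 5.8]
grip_width: 0.184
```

>>> carry_out:
  steps: "0.01 -0.0002 0.001 0 0;0.01 0 0 0 0"

```text
time_s: 27.55
tool_pos: [0.5898, -0.0697, 0.0422]
eef_rot: [1.98, 2.437, -0.001]
wrist_force: [-2.2, -7.4, 5.1]
grip_width: 0.185
```

Still sliding with constant force; continue until it jumps.

>>> carry_out:
  steps: "0.01 -0.0002 0.001 0 0;0.01 -0.0002 0.001 0 0;0.01 0 0 0 0"

```text
time_s: 27.85
tool_pos: [0.5894, -0.0676, 0.0422]
eef_rot: [1.98, 2.437, -0.001]
wrist_force: [-2.5, -7.8, 5.3]
grip_width: 0.185
```

>>> carry_out:
  steps: "0.01 -0.0002 0.001 0 0;0.01 0 0 0 0"

```text
time_s: 28.05
tool_pos: [0.5893, -0.0675, 0.0422]
eef_rot: [1.979, 2.436, -0.002]
wrist_force: [-1.5, -14.1, 5.4]
grip_width: 0.182
```

>>> carry_out:
  steps: "0.01 -0.0002 0.001 0 0;0.01 0 0 0 0"

```text
time_s: 28.25
tool_pos: [0.5893, -0.0674, 0.0422]
eef_rot: [1.979, 2.436, -0.002]
wrist_force: [-2.3, -21.5, 3.4]
grip_width: 0.184
```

>>> carry_out:
  steps: "0.01 -0.0002 0.001 0 0;0.01 0 0 0 0"

```text
time_s: 28.45
tool_pos: [0.5893, -0.0673, 0.0422]
eef_rot: [1.978, 2.435, -0.003]
wrist_force: [-1.6, -28.3, 3.4]
grip_width: 0.181
```

>>> carry_out:
  steps: "0.01 0.0008 -0.0033 0 0;0.05 0 0 0 0;0.05 0 0 0 0;0.05 0 0 0 0;0.05 0 0 0.03 0;0.05 0 0 0.04 0;0.05 0 0 0.04 0;0.05 0 0 0.01 0"

```text
time_s: 29.25
tool_pos: [0.5907, -0.0667, 0.1657]
eef_rot: [1.977, 2.435, 0.004]
wrist_force: [0.3, 0.5, -0.3]
grip_width: 0.526
```

>>> carry_out:
  steps: "0.05 -0.0131 0.0401 0 -0.0356;0.05 -0.0131 0.0401 0 -0.0356;0.05 -0.0131 0.0401 0 -0.0356;0.05 -0.0131 0.0401 0 -0.0356;0.05 -0.0131 0.0401 0 -0.0356;0.05 -0.0131 0.0401 0 -0.0356;0.05 -0.0131 0.0401 0 -0.0356;0.05 -0.0131 0.0401 0 -0.0356"

```text
time_s: 30.05
tool_pos: [0.4835, 0.2557, 0.1611]
eef_rot: [-2.308, -2.131, 0.001]
wrist_force: [0.0, 0.2, -0.3]
grip_width: 0.527
```

Run:
```python
from h import *
s=shot("scene");t=shot("top")
print(ctrl.observe()["tool_pos"])
cv2.imwrite("pics/s_e.png",s);cv2.imwrite("pics/t_e.png",t)
cv2.imwrite("pics/ve.png",np.vstack([crop(t,255,170,116,60,5),crop(s,268,172,116,60,5)]))
```

```text
[0.48259432 0.25776365 0.16106595]
```

View pics/ve.png

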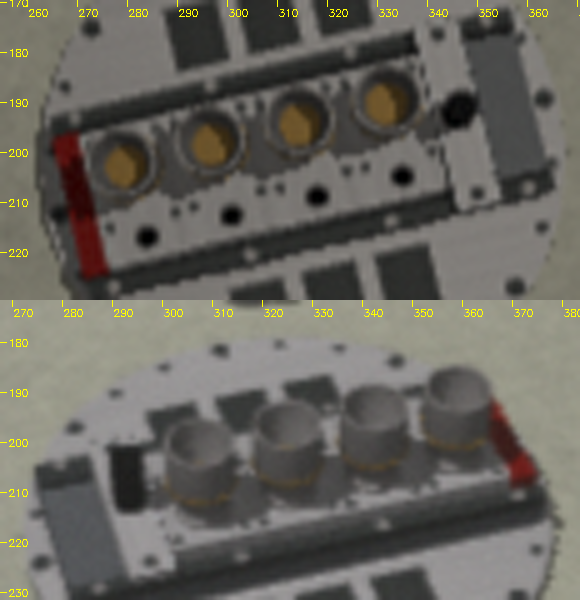

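```bash
cat > holes.py <<'E'
from h import *
import sys
t=cv2.cvtColor(cv2.imread(sys.argv[1]),cv2.COLOR_BGR2GRAY).astype(float)
o=np.array([.5497,.1205]);c,s=np.cos(.206),np.sin(.206)
def rl(P): d=np.array(P[:2])-o; return np.round([c*d[0]+s*d[1],-s*d[0]+c*d[1]],4)
for X,Y in((147,237),(232,215),(317,196),(402,176)):
    u,v=255+X/5-.5,170+Y/5-.5
    for _ in range(3):
        yy,xx=np.mgrid[int(round(v))-3:int(round(v))+4,int(round(u))-3:int(round(u))+4]
        g=t[yy,xx]; w=np.clip(90-g,0,None)*(np.hypot(xx-u,yy-v)<3.3); u,v=(w*xx).sum()/w.sum(),(w*yy).sum()/w.sum()
    P=atz("top",(u,v),.034); print(round(u,2),round(v,2),P.round(4),"rail",rl(P),int(g.min()),int(g.max()))
E
python3 holes.py pics/t_e.png
```

```text
283.99 216.94 [0.5303 0.0929 0.034 ] rail [-0.0247 -0.023 ] 0 117
300.84 212.67 [0.5402 0.0484 0.034 ] rail [-0.024  -0.0686] 1 118
318.0 208.82 [0.549  0.0032 0.034 ] rail [-0.0247 -0.1147] 0 120
335.03 204.77 [ 0.5583 -0.0418  0.034 ] rail [-0.0247 -0.1606] 0 121
```

>>> carry_out:
  steps: "0.04 0.0003 0.0003 0 0;0.04 0 0 -0.04 0;0.04 0 0 -0.04 0;0.04 0 0 -0.03 0;0.04 0 0 -0.014 0;0.04 0 0 0 0;0 0 0 0 0;0 0 0 0 0"

```text
time_s: 30.95
tool_pos: [0.4855, 0.254, 0.0386]
eef_rot: [2.307, 2.131, 0.002]
wrist_force: [0.1, 0.6, 0.4]
grip_width: 0.307
```

>>> carry_out:
  steps: "0 0 0 0 0;0 0 0 0 0;0 0 0 0 0;0 0 0 0.01 0;0 0 0 0.03 0;0 0 0 0.04 0;0 0 0 0.04 0;0 0 0 0 0"

```text
time_s: 31.75
tool_pos: [0.4865, 0.2551, 0.163]
eef_rot: [2.305, 2.13, 0.012]
wrist_force: [0.2, 0.2, -0.4]
grip_width: 0.164
```

Run:
```python
from h import *
s=shot("scene"); cv2.imwrite("pics/s_f.png",s); st=ctrl.observe(); p=st["tool_pos"]; print(p, st["wrist_force"])
# tcp axis projections, blobs near
print(proj("scene",[p,p-[0,0,.01]]))
for b in blobs(s,(5,140,90),(16,255,255)): print([float(x) for x in b[:3]])
k=s[95:185,380:480]; cv2.imwrite("pics/vf.png",crop(s,380,95,100,90,6))
t=shot("top"); cv2.imwrite("pics/t_f.png",t)
print([tuple(float(x) for x in b[:3]) for b in blobs(t,(5,140,90),(16,255,255))])
# knob check
o=np.array([.5497,.1205]);c,sn=np.cos(.206),np.sin(.206)
P=tri((292.9,201.5),(346.3,191.7)); d=P[:2]-o; print("knob",P,c*d[0]+sn*d[1],-sn*d[0]+c*d[1])
```

```text
[0.48556063 0.25474495 0.16048977] [-2.00298068 -0.08038128 -1.32340953]
[[415.22424603 142.46534597]
 [414.63916863 145.60248126]]
[150.0, 6.87, 81.73]
[18.0, 445.89, 171.28]
[25.0, 458.44, 170.92]
[19.0, 421.74, 171.63]
[10.0, 433.0, 171.5]
[16.0, 419.69, 177.5]
[16.0, 444.19, 177.06]
[14.0, 456.5, 176.86]
[]
knob [ 0.58739014 -0.07050015  0.0738363 ] -0.0021750878946580968 -0.19467119612503178
```

View pics/vf.png

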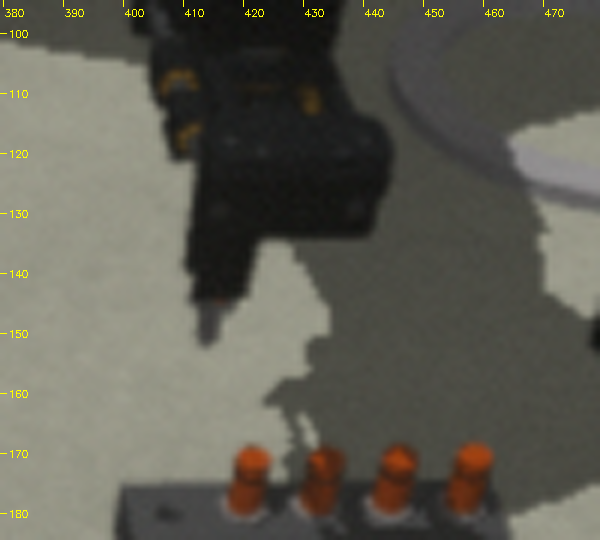

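>>> carry_out:
  steps: "0 0.0051 -0.01794 0 -0.1429;0 0.0051 -0.01794 0 -0.1429;0 0.0051 -0.01794 0 -0.1429;0 0.0051 -0.01794 0 -0.1429;0 0.0051 -0.01794 0 -0.1429;0 0.0051 -0.01794 0 -0.1429;0 0.0051 -0.01794 0 -0.1429;0 0.0051 -0.01794 0 -0.1429"

```text
time_s: 32.65
tool_pos: [0.5251, 0.11, 0.1563]
eef_rot: [-3.095, -0.536, 0.004]
wrist_force: [1.1, 0.2, -0.5]
grip_width: 0.162
```

>>> carry_out:
  steps: "0 0.0051 -0.01794 0 -0.1429;0 0 0 0 0;0 0 0 -0.04 0;0 0 0 -0.03 0;0 0 0 -0.016 0;0 0 0 0 0;0 0 0 0 0"

```text
time_s: 33.35
tool_pos: [0.5304, 0.0933, 0.0715]
eef_rot: [-3.125, -0.326, 0.002]
wrist_force: [0.4, 0.2, 0.6]
grip_width: 0.16
```

Run:
```python
from h import *
s=shot("scene"); cv2.imwrite("pics/s_g.png",s); st=ctrl.observe(); p=st["tool_pos"]; print(p,st["eef_rot"],st["wrist_force"],st["grip_width"])
print(proj("scene",[p-[0,0,.033],(.5305,.0925,.034)]))
cv2.imwrite("pics/vg.png",crop(s,310,150,75,70,8))
```

```text
[0.53084761 0.09325029 0.07210423] [3.12460685e+00 3.25523029e-01 3.88457319e-04] [-0.61099223  0.39507422 -0.4646269 ] 0.16085005305156702
[[353.75449924 192.42090771]
 [353.3738953  193.73170618]]
```

View pics/vg.png

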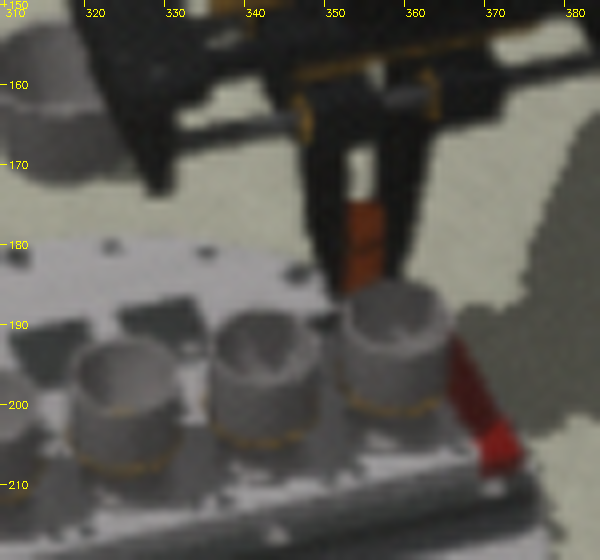

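>>> carry_out:
  steps: "0 0 0 -0.004 0;0 0 0 -0.004 0;0 0 0 -0.002 0;0 0 0 0 0"

```text
time_s: 33.8
tool_pos: [0.5305, 0.0929, 0.0615]
eef_rot: [-3.125, -0.323, 0.001]
wrist_force: [-0.3, 1.0, -0.8]
grip_width: 0.16
```

No resistance at 5 mm in; carry on.

>>> carry_out:
  steps: "0 0 0 -0.004 0;0 0 0 -0.004 0;0 0 0 -0.004 0;0 0 0 0 0"

```text
time_s: 34.2
tool_pos: [0.5304, 0.0929, 0.049]
eef_rot: [3.125, 0.323, -0.002]
wrist_force: [-0.9, 1.5, -1.5]
grip_width: 0.165
```

>>> carry_out:
  steps: "0 0 0 -0.004 0;0 0 0 -0.002 0;0 0 0 -0.001 0;0 0 0 0 0"

```text
time_s: 34.6
tool_pos: [0.5306, 0.0929, 0.0426]
eef_rot: [3.125, 0.323, -0.001]
wrist_force: [-2.2, 2.9, 0.4]
grip_width: 0.16
```

>>> carry_out:
  steps: "0 0 0 -0.001 0;0 0 0 -0.001 0;0 0 0 -0.001 0;0 0 0 0 0"

```text
time_s: 35.0
tool_pos: [0.5311, 0.093, 0.042]
eef_rot: [3.125, 0.323, 0.003]
wrist_force: [-10.2, 1.9, 31.4]
grip_width: 0.161
```

>>> carry_out:
  steps: "0 0 0 0.002 0;0.03 0 0 0 0;0.03 0 0 0 0;0.03 0 0 0.03 0;0.03 0 0 0.04 0;0.03 0 0 0.04 0;0.03 0 0 0.01 0"

```text
time_s: 35.7
tool_pos: [0.5324, 0.0928, 0.1652]
eef_rot: [3.124, 0.323, 0.009]
wrist_force: [0.7, -0.4, -0.1]
grip_width: 0.314
```

>>> carry_out:
  steps: "0.04 -0.00478 0.02173 0 0.1429;0.04 -0.00478 0.02173 0 0.1429;0.04 -0.00478 0.02173 0 0.1429;0.04 -0.00478 0.02173 0 0.1429;0.04 -0.00478 0.02173 0 0.1429;0.04 -0.00478 0.02173 0 0.1429;0.04 -0.00478 0.02173 0 0.1429;0.04 -0.00478 0.02173 0 0.1429"

```text
time_s: 36.5
tool_pos: [0.4923, 0.2674, 0.1608]
eef_rot: [2.448, 1.969, -0.001]
wrist_force: [0.0, -0.6, 0.9]
grip_width: 0.423
```

>>> carry_out:
  steps: "0.04 -0.00478 0.02173 0 0.1429;0.04 0 0 0 0;0.04 0 0 -0.04 0;0.04 0 0 -0.04 0;0.04 0 0 -0.03 0;0.04 0 0 -0.014 0;0.04 0 0 0 0;0 0 0 0 0"

```text
time_s: 37.3
tool_pos: [0.4883, 0.2883, 0.0384]
eef_rot: [2.308, 2.131, 0.001]
wrist_force: [-0.4, 1.0, 0.2]
grip_width: 0.382
```

>>> carry_out:
  steps: "0 0 0 0 0;0 0 0 0 0;0 0 0 0 0;0 0 0 0 0;0 0 0 0.01 0;0 0 0 0.03 0;0 0 0 0.04 0;0 0 0 0.04 0"

```text
time_s: 38.1
tool_pos: [0.4873, 0.2883, 0.1595]
eef_rot: [-2.307, -2.132, 0.001]
wrist_force: [0.9, -0.2, -0.4]
grip_width: 0.162
```

Run:
```python
from h import *
s=shot("scene"); cv2.imwrite("pics/s_h.png",s);t=shot("top");cv2.imwrite("pics/t_h.png",t); st=ctrl.observe(); p=st["tool_pos"]; print(p,st["wrist_force"],st["grip_width"])
for n,i in(("s",s),("t",t)): print(n,[tuple(float(x) for x in b[:3]) for b in blobs(i,(5,140,90),(16,255,255))])
P=atz("top",(283.99,216.94),.034); print(proj("top",[(P[0],P[1],z) for z in(.062,.068)]))
```

```text
[0.48944108 0.28932884 0.16324438] [-0.0422004   0.71319465 -0.05279345] 0.15890538065629112
s [(151.0, 6.85, 81.76), (17.0, 457.59, 171.12), (20.0, 434.05, 171.4), (5.0, 444.6, 171.2), (16.0, 432.06, 177.19), (17.0, 456.18, 177.12), (15.0, 353.53, 184.53)]
t [(23.0, 282.78, 216.09)]
[[282.8999942  216.39008173]
 [282.65849866 216.26824494]]
```

>>> carry_out:
  steps: "0 0.00581 -0.02673 0 -0.1429;0 0.00581 -0.02673 0 -0.1429;0 0.00581 -0.02673 0 -0.1429;0 0.00581 -0.02673 0 -0.1429;0 0.00581 -0.02673 0 -0.1429;0 0.00581 -0.02673 0 -0.1429;0 0.00581 -0.02673 0 -0.1429;0 0.00581 -0.02673 0 -0.1429"

```text
time_s: 39.0
tool_pos: [0.534, 0.0735, 0.1576]
eef_rot: [3.095, 0.536, -0.001]
wrist_force: [-0.3, -0.3, -0.6]
grip_width: 0.159
```

>>> carry_out:
  steps: "0 0.00581 -0.02673 0 -0.1429;0 0 0 0 0;0 0 0 -0.04 0;0 0 0 -0.03 0;0 0 0 -0.016 0;0 0 0 0 0;0 0 0 0 0"

```text
time_s: 39.7
tool_pos: [0.54, 0.0483, 0.072]
eef_rot: [3.125, 0.325, -0.0]
wrist_force: [0.2, 0.9, 0.1]
grip_width: 0.161
```

>>> carry_out:
  steps: "0 0 0 -0.004 0;0 0 0 -0.004 0;0 0 0 -0.002 0;0 0 0 0 0"

```text
time_s: 40.1
tool_pos: [0.54, 0.0479, 0.0617]
eef_rot: [3.125, 0.323, 0.0]
wrist_force: [-0.5, -0.8, -1.5]
grip_width: 0.159
```

>>> carry_out:
  steps: "0 0 0 -0.004 0;0 0 0 -0.004 0;0 0 0 -0.004 0;0 0 0 0 0"

```text
time_s: 40.5
tool_pos: [0.5399, 0.0479, 0.049]
eef_rot: [-3.125, -0.323, 0.001]
wrist_force: [0.3, 1.1, -2.9]
grip_width: 0.164
```

>>> carry_out:
  steps: "0 0 0 -0.004 0;0 0 0 -0.002 0;0 0 0 -0.001 0;0 0 0 -0.001 0;0 0 0 -0.001 0;0 0 0 0 0"

```text
time_s: 41.1
tool_pos: [0.5401, 0.0479, 0.0425]
eef_rot: [3.125, 0.323, 0.002]
wrist_force: [-5.7, 1.8, 26.6]
grip_width: 0.159
```

>>> carry_out:
  steps: "0 0 0 0.002 0;0.03 0 0 0 0;0.03 0 0 0 0;0.03 0 0 0.03 0;0.03 0 0 0.04 0;0.03 0 0 0.04 0;0.03 0 0 0.009 0"

```text
time_s: 41.8
tool_pos: [0.5414, 0.0478, 0.1653]
eef_rot: [3.124, 0.323, 0.008]
wrist_force: [1.0, -0.2, -1.2]
grip_width: 0.316
```

>>> carry_out:
  steps: "0.04 -0.00552 0.03052 0 0.1429;0.04 -0.00552 0.03052 0 0.1429;0.04 -0.00552 0.03052 0 0.1429;0.04 -0.00552 0.03052 0 0.1429;0.04 -0.00552 0.03052 0 0.1429;0.04 -0.00552 0.03052 0 0.1429;0.04 -0.00552 0.03052 0 0.1429;0.04 -0.00552 0.03052 0 0.1429"

```text
time_s: 42.6
tool_pos: [0.4953, 0.2931, 0.1607]
eef_rot: [-2.448, -1.969, 0.002]
wrist_force: [-0.3, 0.6, 0.0]
grip_width: 0.419
```

>>> carry_out:
  steps: "0.04 -0.00552 0.03052 0 0.1429;0.04 0 0 0 0;0.04 0 0 -0.04 0;0.04 0 0 -0.04 0;0.04 0 0 -0.03 0;0.04 0 0 -0.014 0;0.04 0 0 0 0;0 0 0 0 0"

```text
time_s: 43.4
tool_pos: [0.4909, 0.3224, 0.0384]
eef_rot: [2.308, 2.131, 0.001]
wrist_force: [0.0, -0.0, -0.2]
grip_width: 0.383
```

>>> carry_out:
  steps: "0 0 0 0 0;0 0 0 0 0;0 0 0 0 0;0 0 0 0 0;0 0 0 0.01 0;0 0 0 0.03 0;0 0 0 0.04 0;0 0 0 0.04 0"

```text
time_s: 44.2
tool_pos: [0.49, 0.3224, 0.1595]
eef_rot: [-2.307, -2.132, 0.001]
wrist_force: [0.7, 0.5, -1.1]
grip_width: 0.16
```

```bash
cat > pins.py <<'E'
from h import *
import sys
k=sys.argv[1]
s=shot("scene"); cv2.imwrite(f"pics/s_{k}.png",s);t=shot("top");cv2.imwrite(f"pics/t_{k}.png",t); st=ctrl.observe(); print(st["tool_pos"],st["wrist_force"],st["grip_width"])
for n,i in(("s",s),("t",t)): print(n,[tuple(float(x) for x in b[:3]) for b in blobs(i,(5,140,90),(16,255,255))])
for h in((283.99,216.94),(300.84,212.67),(318,208.82),(335.03,204.77)):
    P=atz("top",h,.034); print(proj("top",(P[0],P[1],.066)).round(2))
E
python3 pins.py i; cat >> /dev/null; python3 holes.py pics/t_i.png
```

```text
[0.49206475 0.32351795 0.16337979] [ 1.27905062 -0.18558059 -1.34524546] 0.16276240954324434
s [(151.0, 6.89, 81.75), (22.0, 446.36, 171.32), (4.0, 456.75, 171.0), (18.0, 443.94, 177.11), (15.0, 353.53, 184.53), (14.0, 336.71, 188.21)]
t [(26.0, 300.5, 212.0), (24.0, 282.71, 216.0)]
[[282.74 216.31]]
[[300.13 211.9 ]]
[[317.83 207.93]]
[[335.41 203.75]]
284.08 216.97 [0.5302 0.0927 0.034 ] rail [-0.0248 -0.0232] 39 104
300.32 213.57 [0.5379 0.0498 0.034 ] rail [-0.026  -0.0667] 49 90
318.0 208.84 [0.549  0.0032 0.034 ] rail [-0.0247 -0.1147] 1 116
335.07 204.76 [ 0.5584 -0.0418  0.034 ] rail [-0.0247 -0.1607] 0 117
```

>>> carry_out:
  steps: "0 0.00656 -0.03553 0 -0.1429;0 0.00656 -0.03553 0 -0.1429;0 0.00656 -0.03553 0 -0.1429;0 0.00656 -0.03553 0 -0.1429;0 0.00656 -0.03553 0 -0.1429;0 0.00656 -0.03553 0 -0.1429;0 0.00656 -0.03553 0 -0.1429;0 0.00656 -0.03553 0 -0.1429"

```text
time_s: 45.1
tool_pos: [0.5426, 0.0369, 0.1576]
eef_rot: [-3.096, -0.536, 0.001]
wrist_force: [0.4, -0.3, -0.4]
grip_width: 0.159
```

>>> carry_out:
  steps: "0 0.00656 -0.03553 0 -0.1429;0 0 0 0 0;0 0 0 -0.04 0;0 0 0 -0.03 0;0 0 0 -0.016 0;0 0 0 0 0;0 0 0 0 0"

```text
time_s: 45.8
tool_pos: [0.5494, 0.0032, 0.072]
eef_rot: [-3.125, -0.324, 0.0]
wrist_force: [-0.6, -0.5, -0.8]
grip_width: 0.158
```

>>> carry_out:
  steps: "0 0 0 -0.004 0;0 0 0 -0.004 0;0 0 0 -0.002 0;0 0 0 0 0"

```text
time_s: 46.2
tool_pos: [0.5493, 0.0028, 0.0616]
eef_rot: [3.125, 0.323, -0.0]
wrist_force: [-0.3, -0.4, 0.1]
grip_width: 0.162
```

>>> carry_out:
  steps: "0 0 0 -0.004 0;0 0 0 -0.004 0;0 0 0 -0.004 0;0 0 0 0 0"

```text
time_s: 46.6
tool_pos: [0.5491, 0.0028, 0.049]
eef_rot: [-3.125, -0.323, 0.001]
wrist_force: [-0.4, 0.7, -0.6]
grip_width: 0.158
```

>>> carry_out:
  steps: "0 0 0 -0.004 0;0 0 0 -0.002 0;0 0 0 -0.001 0;0 0 0 -0.001 0;0 0 0 -0.001 0;0 0 0 0 0"

```text
time_s: 47.2
tool_pos: [0.5494, 0.0028, 0.0425]
eef_rot: [3.125, 0.323, 0.002]
wrist_force: [-7.9, 0.7, 24.7]
grip_width: 0.164
```

>>> carry_out:
  steps: "0 0 0 0.002 0;0.03 0 0 0 0;0.03 0 0 0 0;0.03 0 0 0.03 0;0.03 0 0 0.04 0;0.03 0 0 0.04 0;0.03 0 0 0.009 0"

```text
time_s: 47.9
tool_pos: [0.5508, 0.0026, 0.1653]
eef_rot: [3.124, 0.323, 0.009]
wrist_force: [0.1, -0.3, -0.1]
grip_width: 0.317
```

>>> carry_out:
  steps: "0.04 -0.00628 0.03929 0 0.1429;0.04 -0.00628 0.03929 0 0.1429;0.04 -0.00628 0.03929 0 0.1429;0.04 -0.00628 0.03929 0 0.1429;0.04 -0.00628 0.03929 0 0.1429;0.04 -0.00628 0.03929 0 0.1429;0.04 -0.00628 0.03929 0 0.1429;0.04 -0.00628 0.03929 0 0.1429"

```text
time_s: 48.7
tool_pos: [0.4985, 0.3186, 0.1607]
eef_rot: [-2.448, -1.969, 0.002]
wrist_force: [-0.3, 0.9, 0.4]
grip_width: 0.417
```

>>> carry_out:
  steps: "0.04 -0.00628 0.03929 0 0.1429;0.04 0 0 0 0;0.04 0 0 -0.04 0;0.04 0 0 -0.04 0;0.04 0 0 -0.03 0;0.04 0 0 -0.014 0;0.04 0 0 0 0;0 0 0 0 0"

```text
time_s: 49.5
tool_pos: [0.4934, 0.3563, 0.0384]
eef_rot: [2.308, 2.131, 0.001]
wrist_force: [0.1, 0.7, 0.4]
grip_width: 0.38
```

>>> carry_out:
  steps: "0 0 0 0 0;0 0 0 0 0;0 0 0 0 0;0 0 0 0 0;0 0 0 0.01 0;0 0 0 0.03 0;0 0 0 0.04 0;0 0 0 0.04 0"

```text
time_s: 50.3
tool_pos: [0.4925, 0.3562, 0.1595]
eef_rot: [-2.307, -2.132, 0.001]
wrist_force: [0.5, 0.4, -0.2]
grip_width: 0.161
```

```bash
python3 pins.py j;  python3 holes.py pics/t_j.png|tail -1
```

```text
[0.49455875 0.35746539 0.16357254] [-0.18862515 -0.31352775 -0.9298279 ] 0.15848436612899147
s [(150.0, 6.87, 81.73), (22.0, 458.55, 171.14), (16.0, 456.31, 177.06), (15.0, 353.53, 184.53), (14.0, 336.71, 188.21), (15.0, 319.8, 191.27)]
t [(23.0, 318.0, 207.83), (25.0, 300.6, 211.96), (24.0, 282.71, 216.0)]
[[282.74 216.31]]
[[300.13 211.9 ]]
[[317.83 207.93]]
[[335.41 203.75]]
335.07 204.77 [ 0.5583 -0.0418  0.034 ] rail [-0.0247 -0.1607] 0 115
```

>>> carry_out:
  steps: "0 0.00732 -0.04429 0 -0.1429;0 0.00732 -0.04429 0 -0.1429;0 0.00732 -0.04429 0 -0.1429;0 0.00732 -0.04429 0 -0.1429;0 0.00732 -0.04429 0 -0.1429;0 0.00732 -0.04429 0 -0.1429;0 0.00732 -0.04429 0 -0.1429;0 0.00732 -0.04429 0 -0.1429"

```text
time_s: 51.2
tool_pos: [0.5512, 0.0003, 0.1577]
eef_rot: [-3.096, -0.536, 0.0]
wrist_force: [1.7, 0.1, -0.9]
grip_width: 0.167
```

>>> carry_out:
  steps: "0 0.00732 -0.04429 0 -0.1429;0 0 0 0 0;0 0 0 -0.04 0;0 0 0 -0.03 0;0 0 0 -0.016 0;0 0 0 0 0;0 0 0 0 0"

```text
time_s: 51.9
tool_pos: [0.5588, -0.0418, 0.072]
eef_rot: [-3.125, -0.324, 0.0]
wrist_force: [-0.6, 0.7, -0.1]
grip_width: 0.162
```

>>> carry_out:
  steps: "0 0 0 -0.004 0;0 0 0 -0.004 0;0 0 0 -0.002 0;0 0 0 0 0"

```text
time_s: 52.3
tool_pos: [0.5587, -0.0422, 0.0616]
eef_rot: [3.125, 0.323, -0.0]
wrist_force: [-0.3, 0.2, -0.5]
grip_width: 0.163
```

>>> carry_out:
  steps: "0 0 0 -0.004 0;0 0 0 -0.004 0;0 0 0 -0.004 0;0 0 0 0 0"

```text
time_s: 52.7
tool_pos: [0.5585, -0.0422, 0.049]
eef_rot: [-3.125, -0.323, 0.001]
wrist_force: [-0.8, 0.6, -0.2]
grip_width: 0.162
```

>>> carry_out:
  steps: "0 0 0 -0.004 0;0 0 0 -0.002 0;0 0 0 -0.001 0;0 0 0 -0.001 0;0 0 0 -0.001 0;0 0 0 0 0"

```text
time_s: 53.3
tool_pos: [0.5588, -0.0422, 0.0426]
eef_rot: [3.124, 0.323, 0.002]
wrist_force: [-6.9, 1.5, 24.9]
grip_width: 0.161
```

>>> carry_out:
  steps: "0 0 0 0.002 0;0.03 0 0 0 0;0.03 0 0 0 0;0.03 0 0 0.03 0;0.03 0 0 0.04 0;0.03 0 0 0.04 0;0.03 0 0 0.009 0"

```text
time_s: 54.0
tool_pos: [0.5602, -0.0425, 0.1654]
eef_rot: [3.123, 0.323, 0.009]
wrist_force: [1.1, 0.3, -0.9]
grip_width: 0.318
```

>>> carry_out:
  steps: "0.03 -0.008 0.044 0 0;0.03 -0.008 0.044 0 0;0.03 -0.008 0.044 0 0;0.03 -0.008 0.044 0 0;0.03 -0.008 0.044 0 0;0.03 -0.008 0.044 0 0;0.03 -0.008 0.044 0 0;0.03 -0.008 0.044 0 0"

```text
time_s: 54.8
tool_pos: [0.494, 0.3115, 0.1608]
eef_rot: [3.124, 0.323, -0.001]
wrist_force: [1.4, -0.4, -0.4]
grip_width: 0.318
```

>>> carry_out:
  steps: "0.03 0 0 0 0;0.03 0 0 0 0;0.03 0 0 0 0;0.03 0 0 0 0"

```text
time_s: 55.2
tool_pos: [0.4951, 0.3086, 0.1614]
eef_rot: [3.125, 0.32, -0.001]
wrist_force: [-0.6, -0.1, -0.2]
grip_width: 0.32
```

```bash
python3 pins.py z
python3 - <<'E'
from h import *
t=cv2.imread("pics/t_z.png");s=cv2.imread("pics/s_z.png")
cv2.imwrite("pics/vz.png",np.vstack([crop(t,255,170,116,60,5),crop(s,268,172,116,60,5)]))
o=np.array([.5497,.1205]);c,sn=np.cos(.206),np.sin(.206)
E
```

```text
[0.49513558 0.30878042 0.16167105] [-0.11024795 -0.71435368 -0.28828525] 0.31635961502081894
s [(153.0, 6.93, 81.8), (11.0, 459.73, 171.18), (5.0, 457.2, 177.8), (15.0, 353.53, 184.53), (14.0, 336.71, 188.21), (15.0, 319.8, 191.27), (14.0, 303.0, 194.79)]
t [(25.0, 335.88, 203.68), (24.0, 318.08, 207.92), (26.0, 300.5, 212.0), (24.0, 282.71, 216.0)]
[[282.74 216.31]]
[[300.13 211.9 ]]
[[317.83 207.93]]
[[335.41 203.75]]
```

View pics/vz.png

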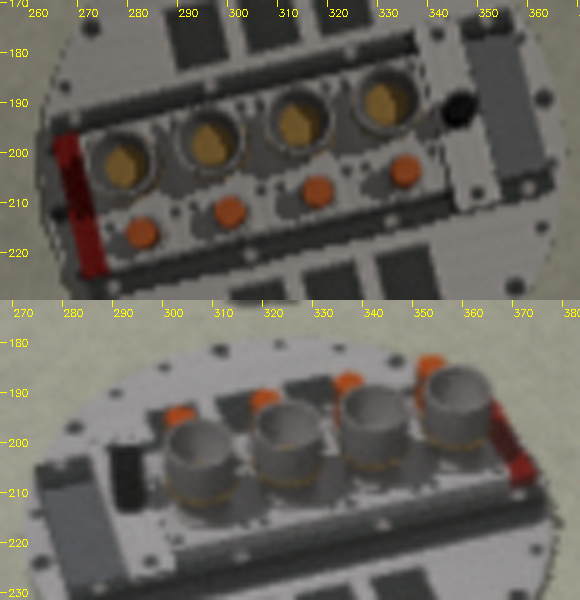

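```bash
python3 -c "
from bench import ctrl
print(ctrl.close_job())"
```

```text
the job is handed in; nothing more can be done
None
```

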